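# Rack the sample tubes in the carrying caddy and lock its gate

## Task

Pack the carrying caddy for transport: stand every sample tube lying on the blue mat upright in the caddy's wells, stopper up, one to a well and down to the bottom. Then swing the gate fully shut across their front so that its slotted end sits over the staple, and lock it by dropping the red-handled pin down through the staple loop until its flange rests on the loop. Leave the tape roll where it is.

Things in the scene. Friction and masses are not known exactly. Their poses are not given: they have to be found in the camera images.
- tube_blue: stoppered glass sample tube with a blue stopper and a white paper band, 150 mm long with its 18 mm stopper, 16 mm thick (contact shape 15 mm square, so it does not roll), 35 g; origin at mid-length on the underside as it lies, 7.5 mm below its centre line; own y axis along it towards the stopper, z up as it lies; may be absent (None)
- tube_green: stoppered glass sample tube with a green stopper and a white paper band, 150 mm long with its 18 mm stopper, 16 mm thick (contact shape 15 mm square, so it does not roll), 35 g; origin at mid-length on the underside as it lies, 7.5 mm below its centre line; own y axis along it towards the stopper, z up as it lies; may be absent (None)
- tube_yellow: stoppered glass sample tube with a yellow stopper and a white paper band, 150 mm long with its 18 mm stopper, 16 mm thick (contact shape 15 mm square, so it does not roll), 35 g; origin at mid-length on the underside as it lies, 7.5 mm below its centre line; own y axis along it towards the stopper, z up as it lies; may be absent (None)
- tube_red: stoppered glass sample tube with a red stopper and a white paper band, 150 mm long with its 18 mm stopper, 16 mm thick (contact shape 15 mm square, so it does not roll), 35 g; origin at mid-length on the underside as it lies, 7.5 mm below its centre line; own y axis along it towards the stopper, z up as it lies; may be absent (None)
- tube_white: stoppered glass sample tube with a white stopper and a white paper band, 150 mm long with its 18 mm stopper, 16 mm thick (contact shape 15 mm square, so it does not roll), 35 g; origin at mid-length on the underside as it lies, 7.5 mm below its centre line; own y axis along it towards the stopper, z up as it lies; may be absent (None)
- caddy: fixed wooden caddy, base 150 x 300 mm on feet, its top at 20 mm; origin on the table under the middle of the row of wells, x away from the robot, y left along the wells. Block 50 (x) x 200 (y) mm, top at 94 mm, has four wells in a row. Steel back rail 8 mm thick at x +50 mm, 116 mm high. Hinge post at x -52, y -122 mm; staple post (14 x 36 mm, 132 mm high) at x -34, y +122 mm
- well_1 (a point): centre of the mouth of the leftmost well (caddy y +75 mm), 94 mm above the table; each well is 25 mm square and 70 mm deep (floor 24 mm above the table); a tube let go in it leans by at most about 0.2 rad
- well_2 (a point): centre of the mouth of the second well from the left (caddy y +25 mm), like well_1
- well_3 (a point): centre of the mouth of the third well from the left (caddy y -25 mm), like well_1
- well_4 (a point): centre of the mouth of the rightmost well (caddy y -75 mm), like well_1
- gate_hinge (a point): point on the upright hinge axis of the gate, 116 mm above the table, at caddy x -52, y -122 mm
- gate (a joint): angle of the gate (aluminium bar 268 x 6 x 16 mm, middle 116 mm above the table) on its upright hinge: 0 = shut against its stop, along the front of the row, slotted end over the staple; grows as the free end swings towards the robot (1.57: bar parallel to caddy -x) and on to the right, up to 2.8. Stays where left; under 1 N at the peg moves it
- gate_peg (a point): top centre of the blue upright round peg on the gate, 14 mm across and 40 mm tall, 130 mm from the hinge axis; its top is 164 mm above the table; take it or push it to swing the gate
- staple (a point): place for the pin: middle of the opening of the level steel loop (wire 5 mm) in front of the shut gate, at the top of the wire, 118.5 mm above the table, at caddy x -76, y +122 mm. Opening between wires and shut gate 18 mm (y) x 37 mm (x), open above and below
- mat: thin fixed blue mat on which the tubes start, 160 x 400 mm, its top 2 mm above the table; origin under its centre
- pin: locking pin with red handle, upright: steel shank 9 mm thick reaching 50 mm down with a tapered tip, flange 30 mm across and 4 mm thick, red round handle 16 mm thick from 4 to 46 mm above the origin; origin on the axis at the underside of the flange; z up along the handle. 60 g. It starts parked upright in pin_block
- pin_block: fixed dark wooden parking block, 60 x 60 x 58 mm, with a 14 mm square hole 53 mm deep in the middle of its top holding the pin; origin under its centre on the table
- tape_roll: roll of tape, 62 mm across, 48 mm high; origin under its centre; bystander

How it is judged:
By the outcome, as a careful person would: the job done as asked, in the order asked, and still so for the second after the job is handed in, with the robot touching nothing.
Of tube_blue, tube_green, tube_yellow, tube_red, tube_white only 3 to 4 are there at a start; the rules pass over those that are not, and their reading is None.
At some moment in a run one of tube_blue, tube_green, tube_yellow, tube_red, tube_white may be knocked a few centimetres aside while the robot is not near it.
It also fails if it takes over 210 s, if anything falls off the work surface, if the arm or the gripper's body presses on something with over 40 N, if the wrist force passes 120 N, or if a joint passes its speed limit or range.

## Robot

A 6-joint arm with a two-finger parallel gripper is mounted at the origin on a cart in front of the work surface, level with it; the furniture and walls round the work are solid. World frame = base frame: x ahead of the robot, y to its left, z up, the work surface at z = 0. Lengths are in mm, angles in degrees, forces in N, time in s.
With the tool pointing down it reaches from about 300 to 850 mm from the base axis. Payload 4.2 kg.
Tool frame: the origin (TCP) lies at the very end of the fingers, on their centre line; the grasp point (between the pads) lies 19 mm behind it; z points along the fingers, y is the direction in which the jaws open and shut (so a half turn about z gives the same grasp; the last joint's range is limited). The gripper opens to 91 mm and grips with 3 to 60 N. Pads are 32 mm wide; open, the fingers measure 118 mm over their backs; the gripper's body (76 mm by 178 mm) begins 60 mm behind the grasp point.
Start: joints at [-66.921, 18.312, 89.639, -0, 72.044, -1.146], TCP at [235.936, -524.383, 213.976] pointing down, gripper open.
Joint ranges: [-177.97, 177.97], [-48.28, 115.42], [12.27, 149.76], [-77.06, 257.06], [2.81, 150.46], [-146.56, 146.56]. Speed limits (degrees/s): [147.25, 147.25, 180, 180, 180, 180].

## Interface

Orientations are given as [roll, pitch, yaw] about the fixed x, y, z axes, in that order (R = Rz(yaw) Ry(pitch) Rx(roll)).
In Python, from workcell import monitor, eyes, job gives the robot as it stands.
- The arm moves only by the tool move_arm, never from a script. Its argument "increments" is a list that holds one entry, the list of rows, each a list of 7 numbers: the opening, from 0 (shut) to 1 (fully open), then the shift along the tool's x, y, z in cm, then the turn, a rotation vector about the tool's x, y, z in rad. In form: [[[jaw, x, y, z, ax, ay, az], ...]]. A call has 1 to 12 rows; each row shifts and turns the pose as measured when the row begins, along the tool's axes as they then stand; what a row does not reach is not made up. A row lasts 1/8 s, in which the tool goes at most 62.5 mm and 10.7 degrees, less where a joint would pass 70% of its speed; a pose out of reach is approached as far as the arm can. A call is refused whole if a number of a shift passes 6.25 or a number of a turn 0.188, either way. A call with a gripper value outside its range is refused whole. The fingers move at their own pace and stop on an object; "force" is the grip in N (left out, the last holds). Time passes only in rows, so rows that do not move let the fingers close. It gives the time, the measured TCP pose, the force and the opening at its end, in the units of the state.
- monitor.state(): the state, without advancing time (a new reading comes with each control period).
- eyes.grab_frame(name): name is "scene" or "top" or "wrist"; returns a dict with "color" (480x640x3 uint8, red, green, blue), "z_map" (480x640 float32, mm along the optical axis (not along the pixel's ray), 0 where there is no reading), "camera_matrix" (3x3 intrinsics, pixels), "rvec" (rotation vector, rad) and "tvec" (3), from world to camera coordinates, as OpenCV has them. Camera axes: x right, y down, z forward; pixel columns grow to the right and rows downward; lengths in mm; the calibration is good to about 2 mm. A picture is of the moment at which its call begins.
- job.job_done(): hands the job in, once; it reports no verdict.
The state is a dict: "time_s": time; "qpos": joint angles; "qvel": joint speeds; "effort": joint torques, N m; "ee_pos": TCP position; "ee_rot": TCP orientation; "force": force on the tool from outside, world axes, zero at the start; "torque": the same for the moment, N m; "gripper_width": finger opening in mm.
Only numpy, scipy, OpenCV 4.12 (cv2) and the standard library are available. Lean on these libraries where they do the work, as an engineer would, in place of code of your own. Each camera call takes 0.05 s, during which the arm holds its last target. There are 200 camera calls.

## Working session

There is one attempt and no reset: what is moved stays moved. The work goes in short steps, Python scripts to look and compute and a tool call to move; the robot and the scene stay as the last step left them, time stands still between calls to the robot, and variables do not carry over. Pictures are saved under pics/ and viewed, about 12 in all and at most 16, crops included, and the job is handed in when it is done.

Besides the shell and the picture viewer there is one more tool, called after "Request:" as name([rows], argument=value, ...), one row to a line, values as JSON. move_arm: Moves the arm, as the interface text tells. Its arguments: {"type":"object","properties":{"increments":{"type":"array"},"force":{"type":"number"}},"required":["increments"]}

```bash
mkdir -p pics; cat > h.py <<'E'
import numpy as np, cv2
from scipy.spatial.transform import Rotation as R
from workcell import monitor, eyes, job
def grab(name,fn=None):
    f=eyes.grab_frame(name)
    if fn: cv2.imwrite('pics/'+fn,f['color'][:,:,::-1])
    return f
def cloud(f):
    K=f['camera_matrix'];z=f['z_map'].astype(float)
    v,u=np.mgrid[:480,:640]
    P=np.stack([(u-K[0,2])/K[0,0]*z,(v-K[1,2])/K[1,1]*z,z],-1)
    Rm=cv2.Rodrigues(np.array(f['rvec'],float))[0]
    W=(P-np.array(f['tvec'],float).ravel())@Rm
    W[z==0]=np.nan
    return W
E
python3 - <<'E'
from h import *
for n in ('top','scene'):
    f=grab(n,n+'1.png'); np.savez('/tmp/'+n,**f); print(n,f['camera_matrix'],f['rvec'],f['tvec'])
print(monitor.state())
E
```

```text
top [[433.69103523   0.         322.57320393]
 [  0.         433.69103523 238.88456308]
 [  0.           0.           1.        ]] [ 2.11400281 -2.10950028  0.21215705] [  76.3696701   503.96202933 1071.39469889]
scene [[584.8311554    0.         323.5995894 ]
 [  0.         584.8311554  235.41362324]
 [  0.           0.           1.        ]] [ 1.92811019 -0.8384803   0.49700492] [-294.36641509  315.50746395 1282.56571073]
{'time_s': 0.1, 'qpos': array([-6.69216995e+01,  1.83469604e+01,  8.96971189e+01, -1.55606535e-03,
        7.20462855e+01, -1.14613134e+00]), 'qvel': array([-0.00804165, -0.01499313, -0.0541784 ,  0.02215871, -0.07858202,
        0.09492151]), 'effort': array([-1.73571988e-05, -4.13332164e+01, -2.32509184e+01,  7.29207206e-02,
        4.21745866e-02, -5.99958594e-05]), 'ee_pos': array([ 235.7446799 , -523.96075728,  213.2301416 ]), 'ee_rot': array([-1.79909624e+02, -3.28277408e-04,  2.42249124e+01]), 'force': array([ 0.34981527,  0.09352145, -0.24536841]), 'torque': array([-0.00961274,  0.01163375, -0.01251458]), 'gripper_width': 90.932305383879}
```

View pics/top1.png

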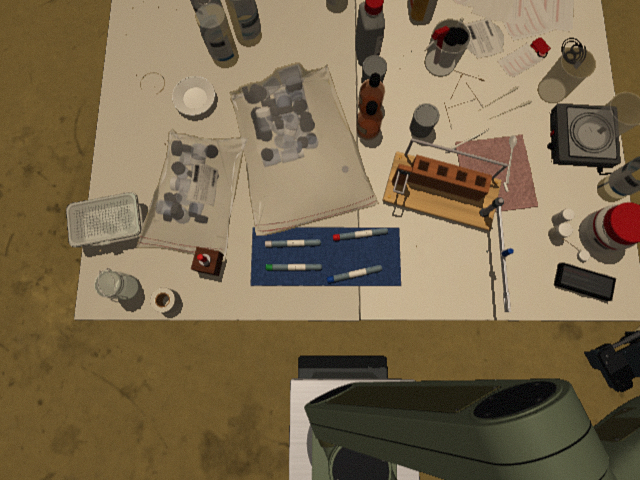

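View pics/scene1.png

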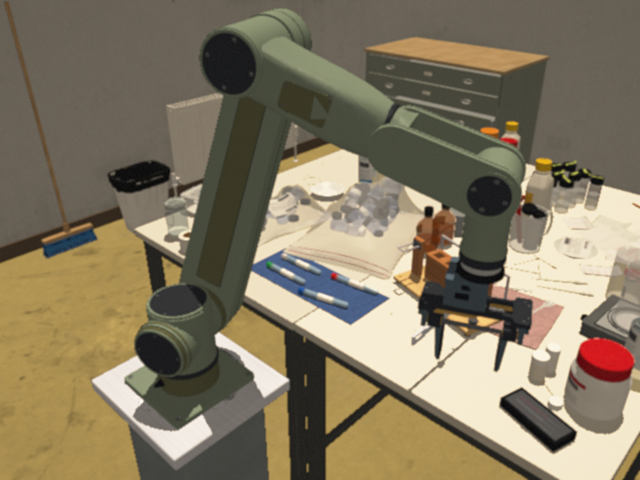

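The top view shows four tubes on the mat, white (292,243), red (360,235), green (293,267) and blue (355,274). The caddy is near (445,185), the gate is open with its peg at (508,252), and the pin is at (205,260). Next I'll measure them.

```bash
cat >> h.py <<'E'
def tubes(f,show=True):
    W=cloud(f); hsv=cv2.cvtColor(f['color'],cv2.COLOR_RGB2HSV)
    x,y,z=W[...,0],W[...,1],W[...,2]
    m=(x>200)&(x<520)&(y>-200)&(y<300)&(z>8)&(z<30)
    n,l,s,c=cv2.connectedComponentsWithStats(m.astype(np.uint8))
    out=[]
    for i in range(1,n):
        if s[i,4]<150 or s[i,4]>1500: continue
        k=l==i; p=np.stack([x[k],y[k]],-1).astype(np.float32)
        (cx,cy),(w,h),a=cv2.minAreaRect(p)
        if max(w,h)>200 or max(w,h)<110: continue
        d=np.linalg.svd(p-p.mean(0),full_matrices=False)[2][0]
        t=(p-[cx,cy])@d
        e=[np.median(f['color'][k][(t*sg>t.max()-14)],0) for sg in (1,-1)]
        out.append((cx,cy,d,w,h,e))
        if show: print(np.round([cx,cy,np.degrees(np.arctan2(d[1],d[0])),w,h,np.nanmedian(z[k])],1),'end+',e[0],'end-',e[1])
    return out
E
python3 - <<'E'
from h import *
f=dict(np.load('/tmp/top.npz')); W=cloud(f)
tubes(f)
x,y,z=W[...,0],W[...,1],W[...,2]
hsv=cv2.cvtColor(f['color'],cv2.COLOR_RGB2HSV)
def reg(name,m):
    n,l,s,c=cv2.connectedComponentsWithStats(m.astype(np.uint8))
    for i in range(1,n):
        if s[i,4]>12:
            k=l==i; p=np.stack([x[k],y[k]],-1).astype(np.float32); print(name,s[i],c[i].round(1),np.round(cv2.minAreaRect(p)[0],1),np.round(cv2.minAreaRect(p)[1],1),round(cv2.minAreaRect(p)[2],1),np.nanmedian(z[k]).round(1),np.nanmax(z[k]).round(1))
u,v=np.meshgrid(np.arange(640),np.arange(480))
cad=(u>380)&(u<530)&(v>130)&(v<315)
reg('block',cad&(abs(z-94)<6)&(u<505))
reg('rail',cad&(abs(z-117)<8))
reg('peg',cad&(z>140))
reg('base',cad&(abs(z-20)<4))
reg('pinblk',(u>185)&(u<230)&(v>240)&(v<285)&(abs(z-58)<6))
reg('pin',(u>185)&(u<230)&(v>240)&(v<285)&(z>75))
reg('mat',(hsv[...,0]>105)&(hsv[...,0]<125)&(hsv[...,1]>120)&(z<6)&(z>-4))
E
python3 - <<'E'
import cv2
a=cv2.imread('pics/top1.png')
c=cv2.resize(a[130:320,375:535],None,fx=3.1,fy=3.1,interpolation=cv2.INTER_CUBIC)
cv2.imwrite('pics/crop1.png',c)
E
```

```text
[502.1 158.  -87.8  19.9 147.4  15.4] end+ [85.5 93.5 91. ] end- [158. 137. 122.]
[437.1 157.3 -89.6  14.4 151.5  15.5] end+ [87. 98. 96.] end- [34. 90. 46.]
[420.3  -5.2 -76.6  16.7 147.9  15.4] end+ [88. 92. 94.] end- [21.5 46.5 92. ]
block [ 412  154   80   40 1183] [451.8 173.2] [ 669.5 -253.9] [200.1  54.2] 73.5 93.5 99.9
block [490 203   5   6  13] [492.  205.9] [ 582.4 -351.8] [14.7  5.6] 27.1 92.1 98.9
rail [411 138  97  30 330] [459.  151.9] [ 716.8 -267.2] [249.3  11. ] 73.6 118.4 123.7
rail [393 167  18  27 131] [400.6 180.4] [ 640.3 -116. ] [35.3 62.8] 70.2 117.8 124.7
rail [493 197  15  99 375] [501.2 246.1] [ 475.2 -357.1] [239.9  16.5] 2.4 120.9 125.0
rail [504 300   5  12  32] [506.  306.4] [ 331.  -356.1] [ 4.5 26.6] 79.2 112.6 124.9
peg [504 248  10   7  51] [508.3 251. ] [ 453.8 -356.4] [14.1 11.3] 71.2 160.6 166.7
base [415 133  12   3  15] [420.4 133.9] [ 810.4 -195.8] [30.4  4.1] 82.5 21.5 23.9
base [ 383  151  119   79 2928] [440.8 198.5] [ 648.7 -247.6] [299.1 151.7] 73.5 19.7 24.0
base [395 184   9   8  46] [399.  187.1] [ 655.1 -130.6] [19.2 17.6] 66.8 20.5 
[... 1768 characters left out ...]
 264  31  10  79] [344.8 268.7] [435.   20.5] [19. 80.] 10.4 1.3 5.5
mat [318 268  10  11  27] [322.3 273. ] [420.4  77.4] [24.4 19.4] 33.6 0.8 5.0
mat [359 269  41  16 144] [382.6 280.9] [412.3 -72.9] [ 41.1 107.6] 0.5 1.7 6.0
mat [271 271  40  14 208] [289.1 278.1] [409.2 163.1] [ 35.4 104.8] 0.0 1.5 5.5
mat [301 271  12  10  47] [306.5 275.2] [414.8 120.3] [30.3 23.9] 88.3 1.6 4.0
mat [313 270   4   9  16] [314.3 273.3] [419.3  98.2] [21.3  7.9] 9.8 1.0 3.8
mat [339 275  29  10  90] [351.6 280.8] [399.5  -4.6] [18.7 78.3] 12.8 1.5 5.7
mat [265 278   9   4  15] [269.7 279.1] [406.2 219. ] [22.2  7.6] 76.0 1.3 5.5
mat [312 279  26   6  67] [323.6 282.7] [398.6  72.2] [13.6 66.3] 0.1 2.2 5.3
```

View pics/crop1.png

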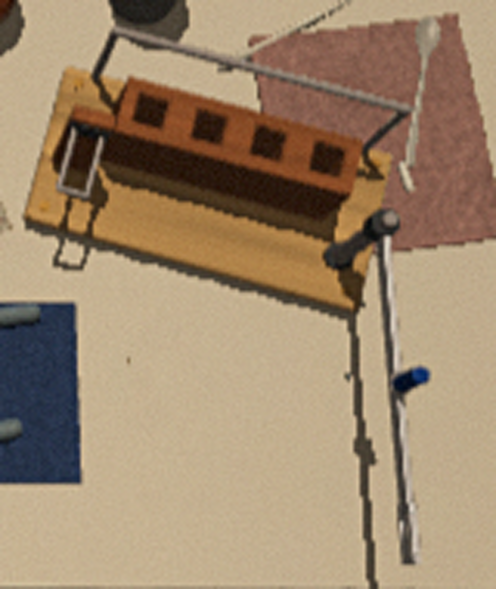

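The crop shows the wells (150,110), (208,127), (267,143) and (327,158) from left to right. The staple loop is at (80,160), the hinge knob at (385,222) and the gate peg at (410,380). I'll write a row planner and make the first move, towards the blue tube, which also gives data for a kinematic model.

```bash
cat >> h.py <<'E'
def pose():
    s=monitor.state(); return np.array(s['ee_pos'],float),R.from_euler('xyz',s['ee_rot'],degrees=True)
def tool(az,tilt,jawroll=0):
    """tool z points to heading az (deg) with depression tilt below horizontal; tool y horizontal."""
    a,t=np.radians([az,tilt]); z=np.array([np.cos(a)*np.cos(t),np.sin(a)*np.cos(t),-np.sin(t)])
    y=np.array([-np.sin(a),np.cos(a),0])
    M=np.stack([np.cross(y,z),y,z],1); return R.from_matrix(M)
def best(Rt,R0):
    alt=Rt*R.from_rotvec([0,0,np.pi]); return min((Rt,alt),key=lambda r:(R0.inv()*r).magnitude())
def rows(p1,R1,n,jaw,p0=None,R0=None,half=True):
    if p0 is None: p0,R0=pose()
    p1=np.array(p1,float)
    if half: R1=best(R1,R0)
    w=(R0.inv()*R1).as_rotvec()/n; d=(p1-p0)/n
    print('n',n,'rot/row',np.abs(w).max().round(3),'mm/row',np.linalg.norm(d).round(1))
    for i in range(n):
        t=(R0*R.from_rotvec(w*i)).inv().apply(d)/10
        print([jaw]+[float(v) for v in t.round(2)]+[float(v) for v in w.round(3)])
    return R1
def st():
    s=monitor.state(); print('t',round(s['time_s'],2),'q',s['qpos'].round(1),'p',s['ee_pos'].round(1),'r',s['ee_rot'].round(1),'F',s['force'].round(1),'g',round(s['gripper_width'],1))
    open('log.txt','a').write(repr([list(map(float,s['qpos'])),list(map(float,s['ee_pos'])),list(map(float,s['ee_rot']))])+'\n')
E
python3 - <<'E'
from h import *
st()
rows([410,40,170],R.from_euler('xyz',[180,0,103.4],degrees=True),12,0.4)
E
```

```text
t 0.1 q [-66.9  18.3  89.7  -0.   72.   -1.1] p [ 235.7 -524.   213.2] r [-179.9   -0.    24.2] F [ 0.3  0.1 -0.2] g 90.9
n 12 rot/row 0.115 mm/row 49.3
[0.4, 3.25, -3.69, 0.37, -0.0, -0.0, -0.115]
[0.4, 3.66, -3.29, 0.37, -0.0, -0.0, -0.115]
[0.4, 4.01, -2.85, 0.36, -0.0, -0.0, -0.115]
[0.4, 4.31, -2.37, 0.36, -0.0, -0.0, -0.115]
[0.4, 4.55, -1.86, 0.36, -0.0, -0.0, -0.115]
[0.4, 4.74, -1.32, 0.36, -0.0, -0.0, -0.115]
[0.4, 4.86, -0.77, 0.36, -0.0, -0.0, -0.115]
[0.4, 4.91, -0.21, 0.36, -0.0, -0.0, -0.115]
[0.4, 4.91, 0.36, 0.36, -0.0, -0.0, -0.115]
[0.4, 4.83, 0.92, 0.36, -0.0, -0.0, -0.115]
[0.4, 4.69, 1.47, 0.36, -0.0, -0.0, -0.115]
[0.4, 4.49, 2.0, 0.36, -0.0, -0.0, -0.115]
```

Request:
move_arm([
  [[0.4, 3.3, -3.7, 0.3, 0, 0, -0.115], [0.4, 3.7, -3.3, 0.3, 0, 0, -0.115], [0.4, 4.0, -2.9, 0.3, 0, 0, -0.115], [0.4, 4.3, -2.4, 0.3, 0, 0, -0.115], [0.4, 4.6, -1.9, 0.3, 0, 0, -0.115], [0.4, 4.7, -1.3, 0.3, 0, 0, -0.115], [0.4, 4.9, -0.8, 0.3, 0, 0, -0.115], [0.4, 4.9, -0.2, 0.3, 0, 0, -0.115], [0.4, 4.9, 0.4, 0.3, 0, 0, -0.115], [0.4, 4.8, 0.9, 0.3, 0, 0, -0.115], [0.4, 4.7, 1.5, 0.3, 0, 0, -0.115], [0.4, 4.5, 2.0, 0.3, 0, 0, -0.115]],
])

```text
time_s: 1.6
ee_pos: [402.9, 59.8, 174.5]
ee_rot: [180.0, -0.2, 105.5]
force: [1.6, 0.3, -0.8]
gripper_width: 36.3
```

```bash
python3 - <<'E'
from h import *
st(); p,r=pose()
rows(p+[0,0,30],R.from_rotvec([np.radians(40),0,0])*r,4,0.4)
E
```

```text
t 1.6 q [  6.6   5.  113.2   0.3  61.7  -9. ] p [402.9  59.8 174.5] r [180.   -0.2 105.5] F [ 1.6  0.3 -0.8] g 36.3
n 4 rot/row 0.168 mm/row 7.5
[0.4, 0.0, 0.0, -0.75, -0.047, 0.168, -0.0]
[0.4, 0.13, 0.04, -0.74, -0.047, 0.168, -0.0]
[0.4, 0.25, 0.07, -0.7, -0.047, 0.168, -0.0]
[0.4, 0.36, 0.1, -0.65, -0.047, 0.168, -0.0]
```

Request:
move_arm([
  [[0.4, 0, 0, -0.8, -0.047, 0.168, 0], [0.4, 0.1, 0, -0.7, -0.047, 0.168, 0], [0.4, 0.2, 0, -0.7, -0.047, 0.168, 0], [0.4, 0.3, 0.1, -0.7, -0.047, 0.168, 0]],
])

```text
time_s: 2.1
ee_pos: [401.9, 71.9, 206.4]
ee_rot: [166.2, -39.5, 112.6]
force: [-0.6, -0.4, -0.8]
gripper_width: 36.1
```

```bash
cat > kin.py <<'E'
import numpy as np
from scipy.optimize import least_squares
from scipy.spatial.transform import Rotation as R
LIM=np.array([[-177.97,177.97],[-48.28,115.42],[12.27,149.76],[-77.06,257.06],[2.81,150.46],[-146.56,146.56]])
def fk(q,g,s=(1,1,1)):
    # g: d1,a1,a2,a3,d4,d6 ; arm plane x-z, angles from vertical
    a=np.radians(q); d1,a1,a2,a3,d4,d6=g
    ry=lambda t:R.from_rotvec([0,t,0]); rz=lambda t:R.from_rotvec([0,0,t])
    p=np.array([a1,0,d1])+ry(a[1]).apply([0,0,a2])
    A=ry(a[1]+a[2]); p=p+A.apply([a3,0,d4])
    B=A*rz(s[0]*a[3])*ry(a[4]); p=p+B.apply([0,0,d6])
    C=B*rz(s[1]*a[5])*rz(s[2]*np.pi/2)
    Z=rz(a[0]); return Z.apply(p),Z*C
E
python3 - <<'E'
from h import *; from kin import *; import itertools
st()
L=[eval(l) for l in open('log.txt')]
for s in itertools.product((1,-1),(1,-1),(1,-1)):
    def res(g):
        o=[]
        for q,p,r in L:
            a,b=fk(q,g,s); o+=list(a-p)
            o+=list(100*(b.inv()*R.from_euler('xyz',r,degrees=True)).as_rotvec())
        return o
    f=least_squares(res,[250,0,450,0,450,250]); print(s,f.cost.round(2),f.x.round(1))
E
```

```text
t 2.1 q [-21.7  10.7 115.   38.6  77.  -56.1] p [401.9  71.9 206.4] r [166.2 -39.5 112.6] F [-0.6 -0.4 -0.8] g 36.1
(1, 1, 1) 132.54 [110.3 -20.  614.2  -5.4 420.7 354.4]
(1, 1, -1) 148176.61 [110.3 -20.  614.2  -5.4 420.7 354.4]
(1, -1, 1) 19835.6 [110.3 -20.  614.2  -5.4 420.7 354.4]
(1, -1, -1) 95220.22 [110.3 -20.  614.2  -5.4 420.7 354.4]
(-1, 1, 1) 10728.99 [1229.4  724.9 -221.8 1135.5  282.1 -342.9]
(-1, 1, -1) 141056.22 [1229.4  724.9 -221.8 1135.5  282.1 -342.9]
(-1, -1, 1) 21552.86 [1229.4  724.9 -221.8 1135.5  282.1 -342.9]
(-1, -1, -1) 108447.86 [1229.4  724.9 -221.8 1135.5  282.1 -342.9]
```

```bash
python3 - <<'E'
from h import *; from kin import *
L=[eval(l) for l in open('log.txt')]
g=[110.3,-20,614.2,-5.4,420.7,354.4]
for q,p,r in L:
    a,b=fk(q,g); print(np.round(a-p,1),np.degrees((b.inv()*R.from_euler('xyz',r,degrees=True)).as_rotvec()).round(2))
E
```

```text
[-10.6  -4.5   0.5] [0. 0. 0.]
[  1.  -11.4  -1.2] [-0.  0. -0.]
[ 0.1 -0.1  0.7] [-0. -0. -0.]
```

```bash
python3 - <<'E'
s=open('kin.py').read()
s=s.replace("d1,a1,a2,a3,d4,d6=g","d1,a1,a2,a3,d4,d6,b=g").replace("np.array([a1,0,d1])","np.array([a1,b,d1])")
s+='''
def fit():
    L=[eval(l) for l in open('log.txt')]
    g0=np.array([130,0,550,0,450,330,11.])
    f=least_squares(lambda g:np.concatenate([fk(q,g)[0]-p for q,p,r in L]+[0.002*(g-g0)]),g0)
    return f.x,np.sqrt(f.cost*2/len(L))
def ik(p,Rt,g,seeds=None):
    best=None; rng=np.random.default_rng(0)
    base=[[np.degrees(np.arctan2(p[1],p[0])),20,100,j4,60,j6] for j4 in (0,45,90,180) for j6 in (0,90,-90)]
    for q0 in (seeds or base):
        f=least_squares(lambda q:np.concatenate([(fk(q,g)[0]-p)/10,10*(fk(q,g)[1].inv()*Rt).as_rotvec()]),np.clip(q0,LIM[:,0]+1,LIM[:,1]-1),bounds=(LIM[:,0],LIM[:,1]),x_scale=30.)
        if best is None or f.cost<best[0]-1e-6: best=(f.cost,f.x)
        if best[0]<1e-4: break
    return best
'''
open('kin.py','w').write(s)
from h import *; from kin import *
g,e=fit(); print(g.round(1),e)
f=grab('top','top2.png'); tubes(f)
W=cloud(f); hsv=cv2.cvtColor(f['color'],cv2.COLOR_RGB2HSV)
rows([420.3-.232*0,-5.2+60,120],tool(-76.6,75),8,0.4)
E
```

```text
[140.3  -0.  591.8  25.2 417.  335.7  11.5] 0.0693727380336962
[502.6 158.2 -87.8  17.2 147.7  15.4] end+ [ 91.5 101.5 100.5] end- [166. 149. 128.]
[438.7 155.8 -89.8  17.2 148.5  15.4] end+ [ 98. 106. 102.] end- [ 35. 100.  49.]
n 8 rot/row 0.121 mm/row 10.9
[0.4, -0.87, -0.02, 0.66, 0.023, -0.121, 0.005]
[0.4, -0.78, 0.0, 0.76, 0.023, -0.121, 0.005]
[0.4, -0.69, 0.03, 0.85, 0.023, -0.121, 0.005]
[0.4, -0.58, 0.05, 0.93, 0.023, -0.121, 0.005]
[0.4, -0.46, 0.08, 0.99, 0.023, -0.121, 0.005]
[0.4, -0.34, 0.1, 1.03, 0.023, -0.121, 0.005]
[0.4, -0.21, 0.13, 1.07, 0.023, -0.121, 0.005]
[0.4, -0.08, 0.15, 1.08, 0.023, -0.121, 0.005]
```

```bash
python3 - <<'E'
from h import *; from kin import *
g,e=fit(); print(fk([-66.921,18.312,89.639,0,72.044,-1.146],g)[0])
O=np.array([669.5,-253.9]); ey=np.array([.284,.959])
seed=None
for y in (75,-75):
  for al in (105,90,73.5,50,30,10):
    for h in (144,235):
      P=np.r_[O+ey*y,h]; c=[]
      for fl in (0,180):
        Rt=tool(al,15)*R.from_euler('z',fl,degrees=True)
        b=ik(P,Rt,g); c.append((round(b[0],3),b[1].round(0).tolist()))
      print(y,al,h,[k for k in c if k[0]<.01] or [k[0] for k in c])
E
```

```text
[ 235.94080248 -524.38108787  213.97548775]
75 105 144 [(np.float64(0.0), [-33.0, 65.0, 45.0, 53.0, 126.0, 141.0]), (np.float64(0.0), [-33.0, 65.0, 45.0, 53.0, 126.0, -39.0])]
75 105 235 [(np.float64(0.0), [-33.0, 61.0, 41.0, 58.0, 131.0, -30.0])]
75 90 144 [(np.float64(0.0), [-37.0, 58.0, 61.0, 57.0, 113.0, 139.0]), (np.float64(0.0), [-37.0, 58.0, 61.0, 57.0, 113.0, -41.0])]
75 90 235 [(np.float64(0.001), [-37.0, 53.0, 57.0, 60.0, 117.0, 147.0]), (np.float64(0.0), [-37.0, 53.0, 57.0, 60.0, 117.0, -33.0])]
75 73.5 144 [(np.float64(0.0), [-40.0, 52.0, 77.0, 63.0, 98.0, 137.0]), (np.float64(0.0), [-40.0, 52.0, 77.0, 63.0, 98.0, -43.0])]
75 73.5 235 [(np.float64(0.0), [-40.0, 46.0, 74.0, 65.0, 102.0, 144.0]), (np.float64(0.0), [-40.0, 46.0, 74.0, 65.0, 102.0, -36.0])]
75 50 144 [(np.float64(0.0), [-43.0, 43.0, 98.0, 78.0, 80.0, 129.0]), (np.float64(0.0), [-43.0, 43.0, 98.0, 78.0, 80.0, -51.0])]
75 50 235 [(np.float64(0.0), [-43.0, 36.0, 95.0, 77.0, 82.0, 139.0]), (np.float64(0.0), [-43.0, 36.0, 95.0, 77.0, 82.0, -41.0])]
75 30 144 [(np.float64(0.0), [-41.0, 37.0, 114.0, 99.0, 68.0, 119.
[... 1171 characters left out ...]
53.0, 48.0, 86.0, 70.0, 89.0, -45.0])]
-75 50 235 [(np.float64(0.0), [-53.0, 42.0, 83.0, 70.0, 92.0, 143.0]), (np.float64(0.0), [-53.0, 42.0, 83.0, 70.0, 92.0, -37.0])]
-75 30 144 [(np.float64(0.0), [-54.0, 41.0, 103.0, 86.0, 74.0, 127.0]), (np.float64(0.0), [-54.0, 41.0, 103.0, 86.0, 74.0, -53.0])]
-75 30 235 [(np.float64(0.0), [-54.0, 34.0, 100.0, 83.0, 75.0, 137.0]), (np.float64(0.0), [-54.0, 34.0, 100.0, 83.0, 75.0, -43.0])]
-75 10 144 [(np.float64(0.0), [-51.0, 36.0, 119.0, 111.0, 64.0, 114.0]), (np.float64(0.0), [-51.0, 36.0, 119.0, 111.0, 64.0, -66.0])]
-75 10 235 [(np.float64(0.0), [-51.0, 27.0, 115.0, 104.0, 60.0, 128.0]), (np.float64(0.0), [-51.0, 27.0, 115.0, 104.0, 60.0, -52.0])]
```

Request:
move_arm([
  [[0.4, -0.9, 0, 0.7, 0.023, -0.121, 0.005], [0.4, -0.8, 0, 0.8, 0.023, -0.121, 0.005], [0.4, -0.7, 0, 0.9, 0.023, -0.121, 0.005], [0.4, -0.6, 0.1, 0.9, 0.023, -0.121, 0.005], [0.4, -0.5, 0.1, 1.0, 0.023, -0.121, 0.005], [0.4, -0.3, 0.1, 1.0, 0.023, -0.121, 0.005], [0.4, -0.2, 0.1, 1.1, 0.023, -0.121, 0.005], [0.4, -0.1, 0.2, 1.1, 0.023, -0.121, 0.005]],
])

```text
time_s: 3.15
ee_pos: [424.5, 50.4, 117.6]
ee_rot: [179.6, 17.3, 102.7]
force: [-0.4, 1.2, 0.3]
gripper_width: 36.3
```

```bash
python3 - <<'E'
from h import *
st(); f=grab('wrist','w1.png'); f2=grab('scene'); 
W=cloud(f); x,y,z=W[...,0],W[...,1],W[...,2]
m=(abs(x-420)<60)&(abs(y)<120)&(z>7)&(z<30); print(m.sum())
p=np.stack([x[m],y[m]],-1).astype(np.float32); 
print(cv2.minAreaRect(p),np.median(z[m])); tubes(f)
E
```

```text
t 3.15 q [ 18.7  11.5 117.5 -21.4  54.4  19. ] p [424.5  50.4 117.6] r [179.6  17.3 102.7] F [-0.4  1.2  0.3] g 36.3
3871
((419.38580322265625, 30.733654022216797), (180.07969665527344, 49.747947692871094), 87.90703582763672) 16.2674351215798
```

View pics/w1.png

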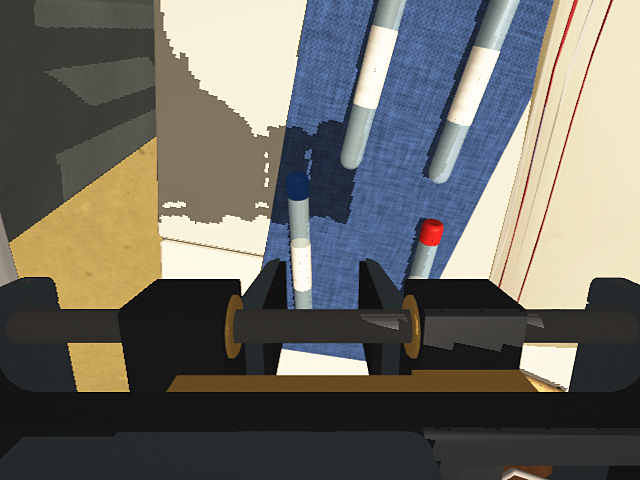

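The wrist view shows the blue stopper (298,187) with its white band at (301,265), and the red stopper at (432,232). The white and green tubes are undisturbed above. I'll localise the blue tube precisely and descend.

```bash
cat >> h.py <<'E'
HUE={'blue':(100,120,140,30),'green':(50,90,80,30),'red':(0,8,140,60)}
def line(f,c0,hd,L=95,wid=14):
    """refine tube: c0 guess centre xy, hd stopper heading deg -> (centre, heading) from depth points near guess"""
    W=cloud(f)
    for wd in (wid,11,9.5):
        d=np.array([np.cos(np.radians(hd)),np.sin(np.radians(hd))]); n=np.array([-d[1],d[0]])
        q=W[...,:2]-c0; t=q@d; u=q@n
        m=(np.abs(t)<L)&(np.abs(u)<wd)&(W[...,2]>9.5)&(W[...,2]<22)
        p=W[m][:,:2]; 
        mm=p.mean(0); v=np.linalg.svd(p-mm,full_matrices=False)[2][0]
        v=v*np.sign(v@d); hd=np.degrees(np.arctan2(v[1],v[0]))
        tt=(p-mm)@v; top=np.percentile(tt,99.5)
        ext=(np.percentile(tt,.5),top); c=mm+v*(top-75)
        c0=mm+v*((c0-mm)@v)
    uu=(p-mm)@np.array([-v[1],v[0]])
    print('n',len(p),'line ctr',c0.round(1),'ctr from stopper end',c.round(1),'from bottom',(mm+v*(ext[0]+75)).round(1),'hd',hd.round(1),'len',round(ext[1]-ext[0],1),'z',np.nanmedian(W[m][:,2]).round(1),'u',np.percentile(uu,[2,98]).round(1))
    return c,hd
E
python3 - <<'E'
from h import *
f=grab('wrist'); 
c,hd=line(f,np.array([420.3,-5.2]),103.4)
line(f,np.array([437.9,156.5]),90.3); line(f,np.array([502.3,158]),92.2)
f=grab('top'); line(f,np.array([437.9,156.5]),90.3); line(f,np.array([502.3,158]),92.2); line(f,np.array([420.3,-5.2]),103.4)
E
```

```text
n 2575 line ctr [420.6  -5.1] ctr from stopper end [420.8  -5.6] from bottom [414.4  20.7] hd 103.5 len 122.9 z 16.3 u [-7.4  8.1]
n 4361 line ctr [436.8 156.5] ctr from stopper end [437.3 111.4] from bottom [436.8 158. ] hd 90.6 len 103.4 z 16.5 u [-8.   6.9]
n 4890 line ctr [500.5 157.9] ctr from stopper end [501.6 125.8] from bottom [500.4 161.5] hd 92.0 len 114.3 z 16.4 u [-8.5  6. ]h.py:64: RuntimeWarning: Mean of empty slice.
  mm=p.mean(0); v=np.linalg.svd(p-mm,full_matrices=False)[2][0]
  ret = um.true_divide(
Traceback (most recent call last):
  File "h.py", line 64, in line
    mm=p.mean(0); v=np.linalg.svd(p-mm,full_matrices=False)[2][0]
                    ~~~~~~~~~~~~~~~~~~~~~~~~~~~~~~~~~~~~~~~~~~^^^
IndexError: index 0 is out of bounds for axis 0 with size 0
```

```bash
python3 - <<'E'
from h import *
Rt=tool(103.5-180,75); z=Rt.apply([0,0,1]); T=np.array([410.2,38.4,7.])
p,r=pose()
R1=rows(T-25*z,Rt,3,0.35); rows(T,R1,2,0.35,T-25*z,R1)
E
```

```text
n 3 rot/row 0.012 mm/row 29.1
[0.35, 0.76, -0.54, 2.76, -0.0, 0.012, -0.004]
[0.35, 0.73, -0.54, 2.77, -0.0, 0.012, -0.004]
[0.35, 0.7, -0.53, 2.78, -0.0, 0.012, -0.004]
n 2 rot/row 0.0 mm/row 12.5
[0.35, -0.0, 0.0, 1.25, 0.0, 0.0, 0.0]
[0.35, -0.0, 0.0, 1.25, 0.0, 0.0, 0.0]
```

Request:
move_arm([
  [[0.35, 0.75, -0.55, 2.75, 0, 0.012, -0.004], [0.35, 0.75, -0.55, 2.75, 0, 0.012, -0.004], [0.35, 0.7, -0.5, 2.75, 0, 0.012, -0.004], [0.35, 0, 0, 0.6, 0, 0, 0], [0.35, 0, 0, 0, 0, 0, 0]],
])

```text
time_s: 3.98
ee_pos: [412.8, 41.4, 28.2]
ee_rot: [179.2, 14.6, 102.9]
force: [0.2, -0.3, -0.0]
gripper_width: 31.9
```

```bash
python3 - <<'E'
from h import *
st()
Rt=tool(103.5-180,75); T=np.array([410.2,38.4,7.])
rows(T,Rt,2,0.35)
E
```

```text
t 3.98 q [ 15.9  17.8 125.8 -23.7  38.8  21.7] p [412.8  41.4  28.2] r [179.2  14.6 102.9] F [ 0.2 -0.3 -0. ] g 31.9
n 2 rot/row 0.006 mm/row 10.8
[0.35, 0.15, -0.17, 1.05, 0.006, -0.004, -0.005]
[0.35, 0.16, -0.17, 1.05, 0.006, -0.004, -0.005]
```

Request:
move_arm([
  [[0.35, 0.15, -0.15, 1.05, 0.006, -0.004, -0.005], [0.35, 0.15, -0.15, 1.05, 0.006, -0.004, -0.005], [0, 0, 0, 0, 0, 0, 0], [0, 0, 0, 0, 0, 0, 0], [0, 0, 0, 0, 0, 0, 0], [0, 0, 0, 0, 0, 0, 0], [0, 0, 0, -2.0, 0, 0, 0], [0, 0, 0, -3.0, 0, 0, 0]],
], force=25)

```text
time_s: 4.97
ee_pos: [408.0, 51.1, 55.7]
ee_rot: [-179.9, 15.1, 103.5]
force: [1.1, 0.1, -0.3]
gripper_width: 14.8
```

```bash
python3 - <<'E'
from h import *
st()
p,r=pose(); Rt=tool(73.5,15)
q=np.array([430,-20,260.])
# lift+stand up: 9 rows, heading 103.5 ; then yaw to 73.5 in transit
Ra=tool(103.5,15)
Ra=rows(q,Ra,9,0)
w1=np.array([690.8,-182,235])
rows(w1+[-40,0,0],Rt,8,0,q,Ra)
E
```

```text
t 4.97 q [ 17.7  15.3 123.7 -21.7  44.3  20.3] p [408.   51.1  55.7] r [-179.9   15.1  103.5] F [ 1.1  0.1 -0.3] g 14.8
n 9 rot/row 0.175 mm/row 24.2
[0, -1.39, 0.05, -1.98, -0.0, 0.175, -0.0]
[0, -1.02, 0.05, -2.19, -0.0, 0.175, -0.0]
[0, -0.63, 0.05, -2.33, -0.0, 0.175, -0.0]
[0, -0.21, 0.05, -2.41, -0.0, 0.175, -0.0]
[0, 0.21, 0.05, -2.41, -0.0, 0.175, -0.0]
[0, 0.63, 0.05, -2.33, -0.0, 0.175, -0.0]
[0, 1.02, 0.05, -2.19, -0.0, 0.175, -0.0]
[0, 1.39, 0.05, -1.98, -0.0, 0.175, -0.0]
[0, 1.71, 0.05, -1.71, -0.0, 0.175, -0.0]
n 8 rot/row 0.063 mm/row 34.4
[0, -0.98, 2.21, -2.44, -0.063, -0.0, 0.017]
[0, -0.94, 2.38, -2.3, -0.063, -0.0, 0.017]
[0, -0.9, 2.53, -2.14, -0.063, -0.0, 0.017]
[0, -0.85, 2.68, -1.98, -0.063, -0.0, 0.017]
[0, -0.81, 2.81, -1.8, -0.063, -0.0, 0.017]
[0, -0.76, 2.93, -1.62, -0.063, -0.0, 0.017]
[0, -0.71, 3.04, -1.43, -0.063, -0.0, 0.017]
[0, -0.66, 3.14, -1.24, -0.063, -0.0, 0.017]
```

Request:
move_arm([
  [[0, -1.4, 0, -2.0, 0, 0.175, 0], [0, -1.0, 0, -2.2, 0, 0.175, 0], [0, -0.6, 0, -2.3, 0, 0.175, 0], [0, -0.2, 0, -2.4, 0, 0.175, 0], [0, 0.2, 0, -2.4, 0, 0.175, 0], [0, 0.6, 0, -2.3, 0, 0.175, 0], [0, 1.0, 0, -2.2, 0, 0.175, 0], [0, 1.4, 0, -2.0, 0, 0.175, 0], [0, 1.7, 0, -1.7, 0, 0.175, 0]],
])

```text
time_s: 6.1
ee_pos: [424.2, -11.9, 262.8]
ee_rot: [179.1, -73.4, 104.6]
force: [-0.0, -0.0, -0.5]
gripper_width: 14.8
```

```bash
python3 - <<'E'
from h import *
st()
rows([651,-182,255],tool(73.5,15),9,0)
grab('scene','s2.png')
E
```

```text
t 6.1 q [-34.1  30.2 100.8  43.4 110.3 -57.5] p [424.2 -11.9 262.8] r [179.1 -73.4 104.6] F [-0.  -0.  -0.5] g 14.8
n 9 rot/row 0.056 mm/row 31.5
[0, -0.79, 2.0, -2.31, -0.056, 0.003, 0.016]
[0, -0.75, 2.14, -2.19, -0.056, 0.003, 0.016]
[0, -0.7, 2.27, -2.07, -0.056, 0.003, 0.016]
[0, -0.66, 2.39, -1.94, -0.056, 0.003, 0.016]
[0, -0.61, 2.51, -1.8, -0.056, 0.003, 0.016]
[0, -0.57, 2.62, -1.66, -0.056, 0.003, 0.016]
[0, -0.52, 2.72, -1.51, -0.056, 0.003, 0.016]
[0, -0.47, 2.8, -1.36, -0.056, 0.003, 0.016]
[0, -0.42, 2.88, -1.2, -0.056, 0.003, 0.016]
```

View pics/s2.png

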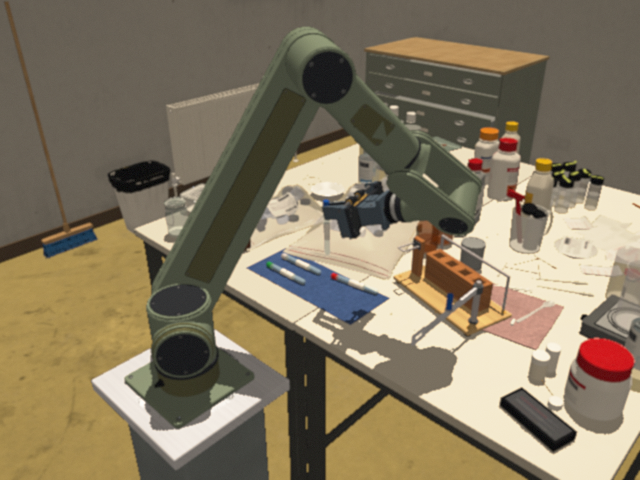

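The scene shows the blue tube upright in the gripper at (326,228), stopper up, and the caddy clear. Next I carry it over to well 1.

Request:
move_arm([
  [[0, -0.8, 2.0, -2.3, -0.056, 0.003, 0.016], [0, -0.75, 2.15, -2.2, -0.056, 0.003, 0.016], [0, -0.7, 2.25, -2.1, -0.056, 0.003, 0.016], [0, -0.65, 2.4, -1.95, -0.056, 0.003, 0.016], [0, -0.6, 2.5, -1.8, -0.056, 0.003, 0.016], [0, -0.55, 2.6, -1.65, -0.056, 0.003, 0.016], [0, -0.5, 2.7, -1.5, -0.056, 0.003, 0.016], [0, -0.45, 2.8, -1.35, -0.056, 0.003, 0.016], [0, -0.4, 2.9, -1.2, -0.056, 0.003, 0.016]],
])

```text
time_s: 7.28
ee_pos: [656.6, -187.7, 248.3]
ee_rot: [-179.0, -74.2, 71.6]
force: [-0.4, 0.2, 0.1]
gripper_width: 15.0
```

```bash
python3 - <<'E'
from h import *
st()
# where is the tube really? use scene + top clouds near TCP
p,r=pose(); z=r.apply([0,0,1])
for n in('scene','top'):
    f=grab(n); W=cloud(f)
    m=(np.hypot(W[...,0]-p[0],W[...,1]-p[1])<30)
    for lo,hi in((p[2]-115,p[2]-90),(p[2]-90,p[2]-60),(p[2]-60,p[2]-25),(p[2]+22,p[2]+40)):
        k=m&(W[...,2]>lo)&(W[...,2]<hi); 
        if k.sum()>5: print(n,int(lo),k.sum(),np.median(W[k],0).round(1),np.percentile(W[k][:,:2],[5,95],axis=0).round(1).tolist())
    K=W[...,2]; print(n,'max z',np.nanmax(K[m]).round(1), 'caddy top', end=' ')
    # block top fit from start image used for top
f0=dict(np.load('/tmp/scene.npz'))
W=cloud(f0); k=(np.abs(W[...,2]-94)<2.5)&(np.hypot(W[...,0]-669,W[...,1]+254)<125)
print(k.sum(),cv2.minAreaRect(W[k][:,:2].astype(np.float32)))
W=cloud(dict(np.load('/tmp/top.npz'))); k=(np.abs(W[...,2]-94)<2.5)&(np.hypot(W[...,0]-669,W[...,1]+254)<125)
print(k.sum(),cv2.minAreaRect(W[k][:,:2].astype(np.float32)))
E
```

```text
t 7.28 q [-42.4  42.8  77.8  63.1 102.2 -36.8] p [ 656.6 -187.7  248.3] r [-179.   -74.2   71.6] F [-0.4  0.2  0.1] g 15.0
scene 133 49 [ 650.1 -194.7  145.3] [[644.3, -199.3], [656.0, -186.1]]
scene 158 40 [ 649.5 -194.6  167.1] [[643.8, -199.0], [654.3, -185.2]]
scene 270 34 [ 654.2 -193.6  274.2] [[641.8, -208.8], [664.2, -185.9]]
scene max z 279.9 caddy top top 133 27 [ 651.7 -189.3  145.1] [[649.4, -196.8], [658.2, -185.0]]
top 158 35 [ 652.4 -187.2  170.8] [[650.0, -195.5], [658.4, -184.1]]
top 188 47 [ 652.5 -187.4  203.5] [[649.8, -193.9], [659.3, -183.6]]
top 270 90 [ 655.6 -195.6  273.4] [[637.0, -214.2], [667.5, -183.8]]
top max z 282.1 caddy top 179 ((676.1918334960938, -246.34579467773438), (222.9103240966797, 61.792449951171875), 82.50576782226562)
872 ((671.0394897460938, -243.82440185546875), (221.04852294921875, 66.48909759521484), 77.92339324951172)
```

```bash
python3 - <<'E'
from h import *
Rt=tool(73.5,15); T=np.array([692.5,-180,240.])
R1=rows(T,Rt,3,0); R2=rows(T-[0,0,60],R1,1,0,T,R1); 
f0=dict(np.load('/tmp/top.npz')); print('cam',(-cv2.Rodrigues(f0['rvec'])[0].T@f0['tvec'].ravel()).round(0))
# wells: dark pixels on block top, projected at z=94
K=f0['camera_matrix'];Rm=cv2.Rodrigues(f0['rvec'])[0];t=f0['tvec'].ravel()
O=np.array([670.,-254]);ex=np.array([.959,-.284]);ey=np.array([.284,.959])
img=cv2.cvtColor(f0['color'],cv2.COLOR_RGB2GRAY).astype(np.float32)
yy,xx=np.mgrid[-100:100.5:1,-25:25.5:1]
P=np.concatenate([O+xx[...,None]*ex+yy[...,None]*ey,np.full(xx.shape+(1,),94.)],-1)
uv=cv2.projectPoints(P.reshape(-1,3),f0['rvec'],f0['tvec'],K,None)[0].reshape(xx.shape+(2,)).astype(np.float32)
im=cv2.remap(img,uv[...,0],uv[...,1],cv2.INTER_LINEAR)
for wy in(75,25,-25,-75):
    k=(abs(yy-wy)<22)&(abs(xx)<20); w=np.clip(60-im,0,None)*k; print(wy,(w*xx).sum()/w.sum(),(w*yy).sum()/w.sum(),(w>0).sum(), im[k].min(),np.median(im[k]))
E
```

```text
n 3 rot/row 0.005 mm/row 12.5
[0, -0.08, 1.06, 0.67, 0.005, 0.005, -0.003]
[0, -0.09, 1.06, 0.66, 0.005, 0.005, -0.003]
[0, -0.09, 1.06, 0.66, 0.005, 0.005, -0.003]
n 1 rot/row 0.0 mm/row 60.0
[0, -5.8, -0.0, 1.55, 0.0, 0.0, 0.0]
cam [ 276.   72. 1152.]
75 -2.5142957151186365 74.95542822026259 669 18.5625 76.04785
25 -2.4367720500994206 25.177443183813892 691 19.199219 74.39844
-25 -2.0179806297298355 -24.64221234476616 686 19.960938 73.703125
-75 -1.554403190724976 -74.35425031069332 680 20.476562 74.927734
```

Request:
move_arm([
  [[0, -0.1, 1.0, 0.7, 0.005, 0.005, -0.003], [0, -0.1, 1.0, 0.7, 0.005, 0.005, -0.003], [0, -0.1, 1.0, 0.7, 0.005, 0.005, -0.003], [0, 0, 0, 0, 0, 0, 0]],
])

```text
time_s: 7.88
ee_pos: [692.6, -175.0, 238.3]
ee_rot: [-180.0, -75.0, 73.8]
force: [-1.0, -0.3, -0.9]
gripper_width: 14.7
```

```bash
python3 - <<'E'
from h import *
st(); Rt=tool(73.5,15); rows([690.5,-179.3,235],Rt,1,0); grab('scene','s3.png')
a=cv2.imread('pics/s3.png'); cv2.imwrite('pics/s3c.png',cv2.resize(a[140:340,340:540],None,fx=3,fy=3,interpolation=cv2.INTER_CUBIC))
E
```

```text
t 7.88 q [-39.8  45.8  73.8  64.8 102.1 -35.4] p [ 692.6 -175.   238.3] r [-180.   -75.    73.8] F [-1.  -0.3 -0.9] g 14.7
n 1 rot/row 0.007 mm/row 5.8
[0, -0.44, -0.08, -0.36, -0.007, 0.001, 0.002]
```

View pics/s3c.png

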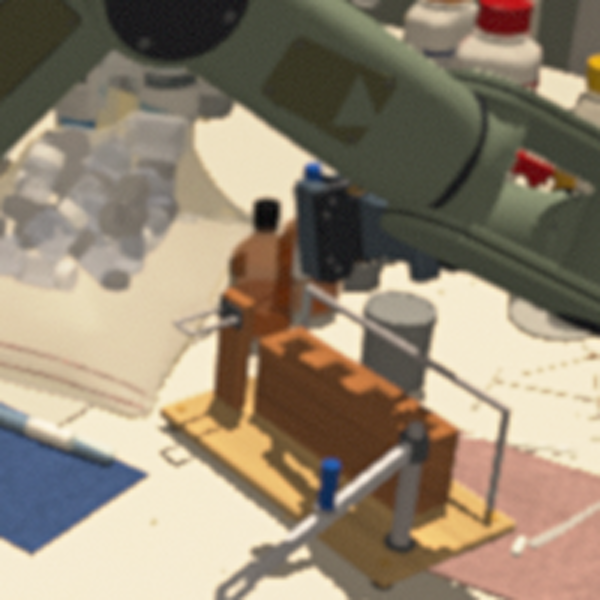

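The crop shows the gripper above well 1 with the blue stopper at (312,172). I'll descend in steps and check the force.

Request:
move_arm([
  [[0, -0.4, -0.1, -0.4, -0.007, 0, 0], [0, -1.5, 0, 0.4, 0, 0, 0], [0, -2.0, 0, 0.5, 0, 0, 0], [0, -2.0, 0, 0.5, 0, 0, 0]],
])

```text
time_s: 8.43
ee_pos: [689.0, -181.5, 176.4]
ee_rot: [179.2, -74.9, 74.2]
force: [-0.5, 0.6, -0.6]
gripper_width: 14.6
```

```bash
python3 - <<'E'
from h import *
st(); Rt=tool(73.5,15); rows([690.5,-179.3,147],Rt,2,0)
E
```

```text
t 8.43 q [-40.4  49.2  76.3  63.6  99.5 -41.2] p [ 689.  -181.5  176.4] r [179.2 -74.9  74.2] F [-0.5  0.6 -0.6] g 14.6
n 2 rot/row 0.001 mm/row 14.8
[0, -1.39, 0.04, 0.51, 0.001, 0.001, 0.001]
[0, -1.39, 0.04, 0.51, 0.001, 0.001, 0.001]
```

Request:
move_arm([
  [[0, -1.4, 0, 0.5, 0, 0, 0], [0, -1.4, 0, 0.4, 0, 0, 0], [0, 0, 0, 0, 0, 0, 0]],
])

```text
time_s: 8.8
ee_pos: [689.1, -179.6, 143.7]
ee_rot: [180.0, -75.2, 73.4]
force: [-1.0, 0.7, 1.9]
gripper_width: 15.0
```

```bash
python3 - <<'E'
from h import *
st()
E
```

```text
t 8.8 q [-40.3  51.4  77.3  63.5  98.3 -43.8] p [ 689.1 -179.6  143.7] r [180.  -75.2  73.4] F [-1.   0.7  1.9] g 15.0
```

Request:
move_arm([
  [[0.3, 0, 0, 0, 0, 0, 0], [0.3, 0, 0, 0, 0, 0, 0], [0.3, 0, 0, -2.0, 0, 0, 0], [0.3, 0, 0, -4.0, 0, 0, 0], [0.3, 0, 0, -4.0, 0, 0, 0], [0.3, 4.0, 0, -1.0, 0, 0, 0], [0.3, 4.0, 0, -1.0, 0, 0, 0]],
])

```text
time_s: 9.68
ee_pos: [659.1, -279.1, 251.3]
ee_rot: [-178.9, -75.1, 72.2]
force: [1.0, -0.2, 0.3]
gripper_width: 27.5
```

```bash
cat >> h.py <<'E'
def find(f):
    W=cloud(f); hsv=cv2.cvtColor(f['color'],cv2.COLOR_RGB2HSV).astype(int); H,S,V=hsv[...,0],hsv[...,1],hsv[...,2]
    z=W[...,2]; on=(W[...,0]>330)&(W[...,0]<620)&(W[...,1]>-150)&(W[...,1]<320)&(z>8)&(z<24)
    for n,c in {'blue':(H>100)&(H<125)&(S>150),'green':(H>45)&(H<90)&(S>110),'red':((H<8)|(H>172))&(S>150),'yellow':(H>20)&(H<35)&(S>140)}.items():
        k=on&c
        if k.sum()>4: print('stopper',n,k.sum(),np.median(W[k],0).round(1))
E
python3 - <<'E'
from h import *
st(); f=grab('top','top3.png'); tubes(f); find(f); W=cloud(f)
k=(W[...,2]>140)&(np.hypot(W[...,0]-690,W[...,1]+182)<40); print(k.sum(), np.median(W[k],0), np.nanmax(W[k][:,2]) if k.any() else 0)
f=grab('scene'); W=cloud(f);k=(W[...,2]>140)&(np.hypot(W[...,0]-690,W[...,1]+182)<40); print(k.sum(), np.median(W[k],0), np.nanmax(W[k][:,2]) if k.any() else 0)
E
```

```text
t 9.68 q [-47.   48.9  64.9  62.6 110.  -32.5] p [ 659.1 -279.1  251.3] r [-178.9  -75.1   72.2] F [ 1.  -0.2  0.3] g 27.5
[502.7 158.1  92.2  16.6 147.6  15.4] end+ [161.  141.  122.5] end- [88.5 95.5 99. ]
[437.4 155.8 -89.7  14.4 148.4  15.4] end+ [ 95. 103. 101.] end- [35.5 97.  45.5]
stopper green 38 [436.5 221.2  16.3]
stopper red 35 [518.3  41.7  16.6]
68 [ 685.68489909 -178.27964304  170.51512607] 177.19756711481043
76 [ 682.97561723 -185.16005781  160.26437526] 175.4293835983077
```

```bash
python3 - <<'E'
from h import *; from kin import *
f=grab('top'); c,hd=line(f,np.array([526.3,-23.8]),97.7)
rows([515,40,150],tool(hd-180,75),12,0.35)
E
```

```text
n 308 line ctr [527.3 -23.7] ctr from stopper end [527.4 -24.3] from bottom [527.  -21.2] hd 98.1 len 146.8 z 15.6 u [-7.9  7.1]
n 12 rot/row 0.129 mm/row 30.4
[0.35, -0.26, -1.92, 2.34, 0.02, -0.129, -0.035]
[0.35, 0.11, -1.87, 2.39, 0.02, -0.129, -0.035]
[0.35, 0.49, -1.81, 2.39, 0.02, -0.129, -0.035]
[0.35, 0.85, -1.74, 2.34, 0.02, -0.129, -0.035]
[0.35, 1.21, -1.66, 2.24, 0.02, -0.129, -0.035]
[0.35, 1.54, -1.57, 2.1, 0.02, -0.129, -0.035]
[0.35, 1.85, -1.47, 1.91, 0.02, -0.129, -0.035]
[0.35, 2.13, -1.37, 1.68, 0.02, -0.129, -0.035]
[0.35, 2.38, -1.26, 1.42, 0.02, -0.129, -0.035]
[0.35, 2.58, -1.15, 1.12, 0.02, -0.129, -0.035]
[0.35, 2.74, -1.03, 0.8, 0.02, -0.129, -0.035]
[0.35, 2.86, -0.92, 0.46, 0.02, -0.129, -0.035]
```

Request:
move_arm([
  [[0.35, -0.3, -1.9, 2.3, 0.02, -0.129, -0.035], [0.35, 0.1, -1.9, 2.4, 0.02, -0.129, -0.035], [0.35, 0.5, -1.8, 2.4, 0.02, -0.129, -0.035], [0.35, 0.9, -1.7, 2.3, 0.02, -0.129, -0.035], [0.35, 1.2, -1.7, 2.2, 0.02, -0.129, -0.035], [0.35, 1.5, -1.6, 2.1, 0.02, -0.129, -0.035], [0.35, 1.9, -1.5, 1.9, 0.02, -0.129, -0.035], [0.35, 2.1, -1.4, 1.7, 0.02, -0.129, -0.035], [0.35, 2.4, -1.3, 1.4, 0.02, -0.129, -0.035], [0.35, 2.6, -1.2, 1.1, 0.02, -0.129, -0.035], [0.35, 2.7, -1.0, 0.8, 0.02, -0.129, -0.035], [0.35, 2.9, -0.9, 0.5, 0.02, -0.129, -0.035]],
])

```text
time_s: 11.32
ee_pos: [503.5, 33.4, 128.9]
ee_rot: [-178.7, 18.0, 98.6]
force: [-0.3, 0.5, -0.9]
gripper_width: 32.1
```

```bash
cat >> h.py <<'E'
def pick(c,hd,off=45,z=7.):
    d=np.array([np.cos(np.radians(hd)),np.sin(np.radians(hd))])
    Rt=tool(hd-180,75); T=np.r_[np.array(c)+off*d,z]; zz=Rt.apply([0,0,1])
    p,_=pose(); n=max(2,int(np.ceil(np.linalg.norm(T-25*zz-p)/40)))
    rows(T-25*zz,Rt,n,0.35)
    print('then from measured:'); rows(T,Rt,2,0.35)
E
python3 - <<'E'
from h import *
st(); f=grab('wrist'); c,hd=line(f,np.array([527.3,-24]),98.1)
pick([527.3,-24],98.1)
E
```

```text
t 11.32 q [ 14.2  18.  106.2 -20.6  60.6  16.7] p [503.5  33.4 128.9] r [-178.7   18.    98.6] F [-0.3  0.5 -0.9] g 32.1
n 2528 line ctr [527.9 -23.9] ctr from stopper end [527.8 -22.9] from bottom [525.5  -7.2] hd 98.1 len 134.1 z 16.3 u [-7.9  7.5]
n 3 rot/row 0.017 mm/row 32.5
[0.35, 0.49, 0.65, 3.15, -0.007, 0.017, 0.005]
[0.35, 0.44, 0.62, 3.16, -0.007, 0.017, 0.005]
[0.35, 0.38, 0.6, 3.17, -0.007, 0.017, 0.005]
then from measured:
n 2 rot/row 0.026 mm/row 61.1
[0.35, 0.79, 1.0, 5.97, -0.011, 0.026, 0.008]
[0.35, 0.65, 0.93, 6.0, -0.011, 0.026, 0.008]
```

Request:
move_arm([
  [[0.35, 0.5, 0.65, 3.15, -0.007, 0.017, 0.005], [0.35, 0.45, 0.6, 3.15, -0.007, 0.017, 0.005], [0.35, 0.4, 0.6, 3.15, -0.007, 0.017, 0.005], [0.35, 0, 0, 0.5, 0, 0, 0], [0.35, 0, 0, 0, 0, 0, 0]],
])

```text
time_s: 12.0
ee_pos: [518.7, 27.4, 21.3]
ee_rot: [-179.5, 15.0, 98.7]
force: [-0.1, -0.0, -0.3]
gripper_width: 32.3
```

```bash
python3 - <<'E'
from h import *
st()
hd=98.1;d=np.array([np.cos(np.radians(hd)),np.sin(np.radians(hd))])
rows(np.r_[np.array([527.5,-23.8])+45*d,7],tool(hd-180,75),2,.35)
E
```

```text
t 12.0 q [ 11.4  26.1 111.9 -21.3  45.3  18.2] p [518.7  27.4  21.3] r [-179.5   15.    98.7] F [-0.1 -0.  -0.3] g 32.3
n 2 rot/row 0.005 mm/row 8.0
[0.35, -0.15, 0.08, 0.78, -0.003, 0.0, 0.005]
[0.35, -0.15, 0.08, 0.78, -0.003, 0.0, 0.005]
```

Request:
move_arm([
  [[0.35, -0.15, 0.1, 0.8, 0, 0, 0.005], [0.35, -0.15, 0.1, 0.8, 0, 0, 0.005], [0, 0, 0, 0, 0, 0, 0], [0, 0, 0, 0, 0, 0, 0], [0, 0, 0, 0, 0, 0, 0], [0, 0, 0, 0, 0, 0, 0], [0, 0, 0, -2.0, 0, 0, 0], [0, 0, 0, -3.0, 0, 0, 0]],
], force=25)

```text
time_s: 13.0
ee_pos: [519.7, 33.3, 55.8]
ee_rot: [-179.6, 15.0, 98.1]
force: [0.5, -0.4, -0.0]
gripper_width: 15.1
```

Request:
move_arm([
  [[0, -1.4, 0, -2.0, 0, 0.175, 0], [0, -1.0, 0, -2.2, 0, 0.175, 0], [0, -0.6, 0, -2.3, 0, 0.175, 0], [0, -0.2, 0, -2.4, 0, 0.175, 0], [0, 0.2, 0, -2.4, 0, 0.175, 0], [0, 0.6, 0, -2.3, 0, 0.175, 0], [0, 1.0, 0, -2.2, 0, 0.175, 0], [0, 1.4, 0, -2.0, 0, 0.175, 0], [0, 1.7, 0, -1.7, 0, 0.175, 0]],
])

```text
time_s: 14.12
ee_pos: [533.2, -42.9, 269.3]
ee_rot: [177.1, -77.2, 101.4]
force: [-0.3, 0.1, -0.2]
gripper_width: 15.1
```

```bash
python3 - <<'E'
from h import *
st()
rows([675.6+.7,-229.5+2.3,250],tool(73.5,15),8,0)
E
```

```text
t 14.12 q [-33.2  37.9  87.8  52.6 113.4 -49.3] p [533.2 -42.9 269.3] r [177.1 -77.2 101.4] F [-0.3  0.1 -0.2] g 15.1
n 8 rot/row 0.053 mm/row 29.3
[0, -0.81, 1.42, -2.43, -0.053, -0.005, 0.014]
[0, -0.8, 1.56, -2.34, -0.053, -0.005, 0.014]
[0, -0.79, 1.69, -2.25, -0.053, -0.005, 0.014]
[0, -0.78, 1.82, -2.16, -0.053, -0.005, 0.014]
[0, -0.76, 1.94, -2.05, -0.053, -0.005, 0.014]
[0, -0.74, 2.06, -1.94, -0.053, -0.005, 0.014]
[0, -0.72, 2.17, -1.83, -0.053, -0.005, 0.014]
[0, -0.7, 2.27, -1.71, -0.053, -0.005, 0.014]
```

Request:
move_arm([
  [[0, -0.8, 1.4, -2.4, -0.053, -0.005, 0.014], [0, -0.8, 1.55, -2.35, -0.053, -0.005, 0.014], [0, -0.8, 1.7, -2.25, -0.053, -0.005, 0.014], [0, -0.8, 1.8, -2.15, -0.053, -0.005, 0.014], [0, -0.75, 1.95, -2.05, -0.053, -0.005, 0.014], [0, -0.75, 2.05, -1.95, -0.053, -0.005, 0.014], [0, -0.7, 2.15, -1.85, -0.053, -0.005, 0.014], [0, -0.7, 2.25, -1.7, -0.053, -0.005, 0.014], [0, 0, 0, 0, 0, 0, 0]],
])

```text
time_s: 15.25
ee_pos: [678.0, -236.1, 242.0]
ee_rot: [-178.7, -74.8, 71.3]
force: [-0.1, 0.9, -0.3]
gripper_width: 14.6
```

```bash
python3 - <<'E'
from h import *
st()
rows([675.6+.7,-229.5+2.3,225],tool(73.5,15),2,0)
E
```

```text
t 15.25 q [-44.   47.5  69.3  63.5 105.6 -33.7] p [ 678.  -236.1  242. ] r [-178.7  -74.8   71.3] F [-0.1  0.9 -0.3] g 14.6
n 2 rot/row 0.007 mm/row 9.6
[0, -0.72, -0.21, 0.61, 0.007, 0.002, -0.005]
[0, -0.72, -0.21, 0.61, 0.007, 0.002, -0.005]
```

Request:
move_arm([
  [[0, -0.7, -0.2, 0.6, 0.007, 0.002, -0.005], [0, -0.7, -0.2, 0.6, 0.007, 0.002, -0.005], [0, 0, 0, 0, 0, 0, 0], [0, -1.5, 0, 0.4, 0, 0, 0], [0, -2.0, 0, 0.5, 0, 0, 0]],
])

```text
time_s: 15.88
ee_pos: [675.5, -224.1, 187.2]
ee_rot: [179.8, -75.0, 74.1]
force: [-0.0, -0.4, -0.3]
gripper_width: 15.0
```

```bash
python3 - <<'E'
from h import *
st()
rows([675.6+.7,-229.5+2.3,145],tool(73.5,15),3,0)
E
```

```text
t 15.88 q [-43.3  50.2  72.2  62.1 103.4 -39.5] p [ 675.5 -224.1  187.2] r [179.8 -75.   74.1] F [-0.  -0.4 -0.3] g 15.0
n 3 rot/row 0.002 mm/row 14.1
[0, -1.38, 0.05, 0.28, -0.002, 0.0, 0.001]
[0, -1.38, 0.05, 0.28, -0.002, 0.0, 0.001]
[0, -1.38, 0.06, 0.28, -0.002, 0.0, 0.001]
```

Tube red is in well 2, down about 27 mm, with no contact force. I'll finish the descent, then release and retreat.

Request:
move_arm([
  [[0, -1.35, 0.05, 0.3, 0, 0, 0], [0, -1.35, 0.05, 0.3, 0, 0, 0], [0, -1.35, 0.05, 0.3, 0, 0, 0], [0, 0, 0, 0, 0, 0, 0]],
])

```text
time_s: 16.38
ee_pos: [676.0, -226.0, 142.6]
ee_rot: [-179.7, -75.5, 73.6]
force: [-1.4, -0.5, 1.3]
gripper_width: 14.4
```

Request:
move_arm([
  [[0.3, 0, 0, 0, 0, 0, 0], [0.3, 0, 0, 0, 0, 0, 0], [0.3, 0, 0, -2.0, 0, 0, 0], [0.3, 0, 0, -4.0, 0, 0, 0], [0.3, 0, 0, -4.0, 0, 0, 0], [0.3, 4.0, 0, -1.0, 0, 0, 0], [0.3, 4.0, 0, -1.0, 0, 0, 0]],
])

```text
time_s: 17.25
ee_pos: [646.7, -326.2, 249.0]
ee_rot: [-178.4, -75.4, 72.1]
force: [0.9, 0.2, 0.8]
gripper_width: 27.2
```

```bash
cat >> h.py <<'E'
O=np.array([668.5,-253.5]);EX=np.array([.959,-.284]);EY=np.array([.284,.959])
def wells(fs):
    for f in fs:
        W=cloud(f)
        for i,y in enumerate((75,25,-25,-75)):
            c=O+EY*y; k=(W[...,2]>130)&(W[...,2]<190)&(np.hypot(W[...,0]-c[0],W[...,1]-c[1])<24)
            if k.sum()>5: print('well',i+1,k.sum(),'z99',np.percentile(W[k][:,2],98).round(1),'top xy',np.median(W[k&(W[...,2]>160)],0).round(1))
E
python3 - <<'E'
from h import *
st(); f=grab('top'); wells([f,grab('scene')]); tubes(f); find(f)
c,hd=line(f,np.array([437.3,155.8]),90.3)
line(f,np.array([502.7,158.1]),92.2)
rows([437,210,150],tool(hd-180,75),12,0.35)
E
```

```text
t 17.25 q [-49.7  51.9  59.   62.2 114.2 -30.9] p [ 646.7 -326.2  249. ] r [-178.4  -75.4   72.1] F [0.9 0.2 0.8] g 27.2
well 1 82 z99 176.2 top xy [ 687.2 -179.7  172.2]
well 2 84 z99 176.3 top xy [ 673.8 -225.   172.6]
well 1 103 z99 174.8 top xy [ 683.6 -183.8  169.5]
well 2 106 z99 174.7 top xy [ 670.1 -229.3  170.4]
[502.8 158.1 -87.9  16.7 147.6  15.4] end+ [89. 95. 98.] end- [170.5 149.5 128. ]
[437.1 156.  -89.6  14.2 148.9  15.3] end+ [ 90.5 100.   99.5] end- [32.  96.  44.5]
stopper green 38 [436.7 221.6  16.1]
n 320 line ctr [437.1 155.8] ctr from stopper end [437.1 152.3] from bottom [437.1 156.6] hd 90.5 len 145.7 z 15.4 u [-6.9  6.7]
n 318 line ctr [502.2 158.1] ctr from stopper end [502.3 156.6] from bottom [502.1 159.5] hd 92.1 len 147.1 z 15.4 u [-8.2  7.1]
n 12 rot/row 0.13 mm/row 48.8
[0.35, 0.15, -2.94, 3.89, 0.014, -0.13, -0.023]
[0.35, 0.72, -2.87, 3.87, 0.014, -0.13, -0.023]
[0.35, 1.28, -2.8, 3.78, 0.014, -0.13, -0.023]
[0.35, 1.83, -2.71, 3.62, 0.014, -0.13, -0.023]
[0.35, 2.35, -2.61, 3.38, 0.014, -0.13, -0.023]
[0.35, 2.83, -2.51, 3.08, 0.014, -0.13, -0.023]
[0.35, 3.27, -2.4, 2.72, 0.014, -0.13, -0.023]
[0.35, 3.65, -2.28, 2.3, 0.014, -0.13, -0.023]
[0.35, 3.97, -2.16, 1.83, 0.014, -0.13, -0.023]
[0.35, 4.22, -2.04, 1.33, 0.014, -0.13, -0.023]
[0.35, 4.41, -1.93, 0.79, 0.014, -0.13, -0.023]
[0.35, 4.52, -1.82, 0.24, 0.014, -0.13, -0.023]
```

Request:
move_arm([
  [[0.35, 0.2, -2.9, 3.9, 0.014, -0.13, -0.023], [0.35, 0.7, -2.9, 3.9, 0.014, -0.13, -0.023], [0.35, 1.3, -2.8, 3.8, 0.014, -0.13, -0.023], [0.35, 1.8, -2.7, 3.6, 0.014, -0.13, -0.023], [0.35, 2.4, -2.6, 3.4, 0.014, -0.13, -0.023], [0.35, 2.8, -2.5, 3.1, 0.014, -0.13, -0.023], [0.35, 3.3, -2.4, 2.7, 0.014, -0.13, -0.023], [0.35, 3.7, -2.3, 2.3, 0.014, -0.13, -0.023], [0.35, 4.0, -2.2, 1.8, 0.014, -0.13, -0.023], [0.35, 4.2, -2.0, 1.3, 0.014, -0.13, -0.023], [0.35, 4.4, -1.9, 0.8, 0.014, -0.13, -0.023], [0.35, 4.5, -1.8, 0.2, 0.014, -0.13, -0.023]],
])

```text
time_s: 18.85
ee_pos: [435.9, 209.4, 133.5]
ee_rot: [179.9, 17.8, 89.8]
force: [1.8, 0.7, -0.2]
gripper_width: 32.1
```

```bash
python3 - <<'E'
from h import *
st(); f=grab('wrist'); line(f,np.array([437.1,155.9]),90.5)
pick([437.1,155.9],90.5)
E
```

```text
t 18.85 q [ 34.4  19.5 103.  -15.7  68.5  41.8] p [435.9 209.4 133.5] r [179.9  17.8  89.8] F [ 1.8  0.7 -0.2] g 32.1
n 2613 line ctr [437.8 155.9] ctr from stopper end [437.8 155. ] from bottom [437.7 162.9] hd 90.8 len 142.1 z 16.3 u [-7.6  7.8]
n 3 rot/row 0.015 mm/row 33.3
[0.35, 0.63, 0.13, 3.27, -0.001, 0.015, -0.001]
[0.35, 0.58, 0.13, 3.28, -0.001, 0.015, -0.001]
[0.35, 0.53, 0.12, 3.29, -0.001, 0.015, -0.001]
then from measured:
n 2 rot/row 0.023 mm/row 62.4
[0.35, 1.0, 0.2, 6.15, -0.001, 0.023, -0.001]
[0.35, 0.86, 0.19, 6.17, -0.001, 0.023, -0.001]
```

Request:
move_arm([
  [[0.35, 0.65, 0.15, 3.3, 0, 0.015, 0], [0.35, 0.6, 0.15, 3.3, 0, 0.015, 0], [0.35, 0.5, 0.15, 3.3, 0, 0.015, 0], [0.35, 0, 0, 0.5, 0, 0, 0], [0.35, 0, 0, 0, 0, 0, 0]],
])

```text
time_s: 19.52
ee_pos: [438.5, 209.2, 22.2]
ee_rot: [-179.8, 15.0, 90.9]
force: [-0.2, -1.1, 0.6]
gripper_width: 31.9
```

```bash
python3 - <<'E'
from h import *
st()
hd=90.6;d=np.array([np.cos(np.radians(hd)),np.sin(np.radians(hd))])
rows(np.r_[np.array([437.5,155.9])+45*d,7],tool(hd-180,75),2,.35)
E
```

```text
t 19.52 q [ 32.8  26.5 110.8 -16.1  52.   42.9] p [438.5 209.2  22.2] r [-179.8   15.    90.9] F [-0.2 -1.1  0.6] g 31.9
n 2 rot/row 0.003 mm/row 8.7
[0.35, -0.2, -0.08, 0.84, -0.001, -0.0, 0.003]
[0.35, -0.2, -0.08, 0.84, -0.001, -0.0, 0.003]
```

Request:
move_arm([
  [[0.35, -0.2, -0.1, 0.85, 0, 0, 0.003], [0.35, -0.2, -0.1, 0.85, 0, 0, 0.003], [0, 0, 0, 0, 0, 0, 0], [0, 0, 0, 0, 0, 0, 0], [0, 0, 0, 0, 0, 0, 0], [0, 0, 0, 0, 0, 0, 0], [0, 0, 0, -2.0, 0, 0, 0], [0, 0, 0, -3.0, 0, 0, 0]],
], force=25)

```text
time_s: 20.52
ee_pos: [436.7, 213.4, 56.3]
ee_rot: [-180.0, 15.0, 90.5]
force: [-0.1, -0.5, -0.3]
gripper_width: 14.6
```

Request:
move_arm([
  [[0, -1.4, 0, -2.0, 0, 0.175, 0], [0, -1.0, 0, -2.2, 0, 0.175, 0], [0, -0.6, 0, -2.3, 0, 0.175, 0], [0, -0.2, 0, -2.4, 0, 0.175, 0], [0, 0.2, 0, -2.4, 0, 0.175, 0], [0, 0.6, 0, -2.3, 0, 0.175, 0], [0, 1.0, 0, -2.2, 0, 0.175, 0], [0, 1.4, 0, -2.0, 0, 0.175, 0], [0, 1.7, 0, -1.7, 0, 0.175, 0]],
])

```text
time_s: 21.65
ee_pos: [439.3, 135.7, 270.2]
ee_rot: [173.4, -77.6, 97.4]
force: [-0.1, 1.0, 0.2]
gripper_width: 14.6
```

```bash
python3 - <<'E'
from h import *
st()
Rt=tool(73.5,15); p,r=pose(); M=np.array([580,-240,255.]) 
n=9
R0=r; R1=best(Rt,r)
R1=rows(M,Rt,11,0); rows([662.1,-275.2,245],R1,3,0,M,R1)
E
```

```text
t 21.65 q [-24.8  23.9 117.1  62.4  95.7 -56.6] p [439.3 135.7 270.2] r [173.4 -77.6  97.4] F [-0.1  1.   0.2] g 14.6
n 11 rot/row 0.026 mm/row 36.5
[0, -0.9, 1.22, -3.32, -0.026, -0.005, 0.009]
[0, -0.9, 1.31, -3.28, -0.026, -0.005, 0.009]
[0, -0.91, 1.41, -3.24, -0.026, -0.005, 0.009]
[0, -0.91, 1.5, -3.2, -0.026, -0.005, 0.009]
[0, -0.91, 1.59, -3.16, -0.026, -0.005, 0.009]
[0, -0.91, 1.68, -3.11, -0.026, -0.005, 0.009]
[0, -0.91, 1.77, -3.06, -0.026, -0.005, 0.009]
[0, -0.91, 1.86, -3.01, -0.026, -0.005, 0.009]
[0, -0.9, 1.95, -2.95, -0.026, -0.005, 0.009]
[0, -0.9, 2.03, -2.9, -0.026, -0.005, 0.009]
[0, -0.89, 2.11, -2.84, -0.026, -0.005, 0.009]
n 3 rot/row 0.0 mm/row 30.0
[0, -0.41, 2.96, -0.25, 0.0, 0.0, 0.0]
[0, -0.41, 2.96, -0.25, 0.0, 0.0, 0.0]
[0, -0.41, 2.96, -0.25, 0.0, 0.0, 0.0]
```

Request:
move_arm([
  [[0, -0.9, 1.2, -3.3, -0.026, -0.005, 0.009], [0, -0.9, 1.3, -3.3, -0.026, -0.005, 0.009], [0, -0.9, 1.4, -3.2, -0.026, -0.005, 0.009], [0, -0.9, 1.5, -3.2, -0.026, -0.005, 0.009], [0, -0.9, 1.6, -3.2, -0.026, -0.005, 0.009], [0, -0.9, 1.7, -3.1, -0.026, -0.005, 0.009], [0, -0.9, 1.8, -3.1, -0.026, -0.005, 0.009], [0, -0.9, 1.9, -3.0, -0.026, -0.005, 0.009], [0, -0.9, 1.95, -2.95, -0.026, -0.005, 0.009], [0, -0.9, 2.0, -2.9, -0.026, -0.005, 0.009], [0, -0.9, 2.1, -2.8, -0.026, -0.005, 0.009]],
])

```text
time_s: 23.02
ee_pos: [582.3, -253.5, 250.4]
ee_rot: [-177.8, -74.1, 71.0]
force: [1.4, 0.8, 0.5]
gripper_width: 15.0
```

```bash
python3 - <<'E'
from h import *
st()
rows([662.1,-275.2,240],tool(73.5,15),3,0)
E
```

```text
t 23.02 q [-49.9  42.5  78.1  58.  108.3 -40.1] p [ 582.3 -253.5  250.4] r [-177.8  -74.1   71. ] F [1.4 0.8 0.5] g 15.0
n 3 rot/row 0.005 mm/row 27.8
[0, -0.28, 2.76, 0.16, 0.001, 0.005, -0.004]
[0, -0.29, 2.76, 0.16, 0.001, 0.005, -0.004]
[0, -0.31, 2.76, 0.15, 0.001, 0.005, -0.004]
```

Request:
move_arm([
  [[0, -0.3, 2.8, 0.15, 0.001, 0.005, -0.004], [0, -0.3, 2.75, 0.15, 0.001, 0.005, -0.004], [0, -0.3, 2.75, 0.15, 0.001, 0.005, -0.004], [0, 0, 0, 0, 0, 0, 0]],
])

```text
time_s: 23.52
ee_pos: [664.3, -279.5, 236.8]
ee_rot: [-179.8, -74.9, 73.1]
force: [-0.5, 0.3, -0.4]
gripper_width: 14.5
```

```bash
python3 - <<'E'
from h import *
st()
rows([662.1,-275.2,220],tool(73.5,15),2,0)
E
```

```text
t 23.52 q [-46.7  49.9  64.7  62.3 109.3 -33.5] p [ 664.3 -279.5  236.8] r [-179.8  -74.9   73.1] F [-0.5  0.3 -0.4] g 14.5
n 2 rot/row 0.001 mm/row 8.8
[0, -0.77, -0.17, 0.39, 0.001, 0.001, -0.001]
[0, -0.77, -0.17, 0.39, 0.001, 0.001, -0.001]
```

Request:
move_arm([
  [[0, -0.75, -0.15, 0.4, 0, 0, 0], [0, -0.75, -0.15, 0.4, 0, 0, 0], [0, 0, 0, 0, 0, 0, 0], [0, -1.5, 0, 0.35, 0, 0, 0], [0, -2.0, 0, 0.45, 0, 0, 0]],
])

```text
time_s: 24.15
ee_pos: [659.9, -276.0, 183.1]
ee_rot: [-180.0, -74.7, 73.3]
force: [-0.6, -0.4, -0.2]
gripper_width: 14.4
```

```bash
python3 - <<'E'
from h import *
st()
rows([662.1,-275.2,145],tool(73.5,15),3,0)
E
```

```text
t 24.15 q [-46.8  52.2  68.   60.6 106.6 -38.7] p [ 659.9 -276.   183.1] r [-180.   -74.7   73.3] F [-0.6 -0.4 -0.2] g 14.4
n 3 rot/row 0.002 mm/row 12.7
[0, -1.21, 0.06, 0.38, 0.001, 0.002, -0.0]
[0, -1.21, 0.06, 0.38, 0.001, 0.002, -0.0]
[0, -1.21, 0.06, 0.38, 0.001, 0.002, -0.0]
```

```bash
python3 - <<'E'
from h import *
H=O-52*EX-122*EY; print(H)
for n in('top','scene'):
    W=cloud(dict(np.load(f'/tmp/{n}.npz'))); k=np.hypot(W[...,0]-H[0],W[...,1]-H[1])<18
    z=W[k][:,2]; print(n,np.sort(z)[-12:].round(1))
E
```

```text
[ 583.984 -355.73 ]
top [134.9 135.  135.2 135.6 135.7 135.9 136.  136.5 137.  137.2 137.8 140.7]
scene [29.4 29.5 30.  30.1 30.6 31.5 31.6 32.9 34.  34.6 36.8 37.6]
```

The hinge knob tops out at about 136 mm, and the gripper body would come close to it over well 3. I'll release there about 12 mm above the bottom and let the tube drop.

Request:
move_arm([
  [[0, -1.2, 0.05, 0.4, 0, 0, 0], [0, -1.1, 0.05, 0.35, 0, 0, 0], [0, 0, 0, 0, 0, 0, 0]],
])

```text
time_s: 24.52
ee_pos: [660.7, -274.9, 153.8]
ee_rot: [-178.8, -74.9, 72.2]
force: [0.2, -0.2, -0.4]
gripper_width: 14.7
```

```bash
python3 - <<'E'
from h import *
st()
E
```

```text
t 24.52 q [-46.7  54.   68.8  60.1 105.4 -40.7] p [ 660.7 -274.9  153.8] r [-178.8  -74.9   72.2] F [ 0.2 -0.2 -0.4] g 14.7
```

Request:
move_arm([
  [[0.3, 0, 0, 0, 0, 0, 0], [0.3, 0, 0, 0, 0, 0, 0], [0.3, 0.2, 0, -2.0, 0, 0, 0], [0.3, 0.3, 0, -4.0, 0, 0, 0], [0.3, 0.3, 0, -4.0, 0, 0, 0], [0.3, 4.0, 0, -1.0, 0, 0, 0], [0.3, 4.0, 0, -1.0, 0, 0, 0]],
])

```text
time_s: 25.4
ee_pos: [631.4, -371.5, 274.5]
ee_rot: [-178.8, -74.9, 72.0]
force: [0.2, 0.3, 0.5]
gripper_width: 27.3
```

```bash
python3 - <<'E'
from h import *
st(); f=grab('top'); wells([f,grab('scene')]); tubes(f); find(f)
c,hd=line(f,np.array([502.3,158.1]),92.1)
p,r=pose()
R1=rows([500,212,150],tool(hd-180,75),12,0.35)
E
```

```text
t 25.4 q [-52.5  53.   52.2  62.9 118.4 -26.8] p [ 631.4 -371.5  274.5] r [-178.8  -74.9   72. ] F [0.2 0.3 0.5] g 27.3
well 1 79 z99 176.1 top xy [ 687.  -179.8  172. ]
well 2 85 z99 175.5 top xy [ 673.7 -225.4  172.5]
well 3 85 z99 176.2 top xy [ 661.  -275.3  172.3]
well 1 101 z99 174.5 top xy [ 683.6 -184.1  169. ]
well 2 109 z99 174.7 top xy [ 670.9 -230.1  168.4]
well 3 109 z99 173.7 top xy [ 657.1 -280.2  170. ]
[502.7 158.   92.2  16.8 147.3  15.3] end+ [162.  142.  125.5] end- [87. 96. 97.]
n 319 line ctr [502.1 158.1] ctr from stopper end [502.1 156.3] from bottom [502.  159.5] hd 92.1 len 146.8 z 15.4 u [-8.1  7.2]
n 12 rot/row 0.129 mm/row 51.0
[0.35, 0.12, -2.46, 4.47, 0.015, -0.129, -0.026]
[0.35, 0.76, -2.38, 4.45, 0.015, -0.129, -0.026]
[0.35, 1.39, -2.28, 4.34, 0.015, -0.129, -0.026]
[0.35, 2.0, -2.17, 4.16, 0.015, -0.129, -0.026]
[0.35, 2.58, -2.05, 3.9, 0.015, -0.129, -0.026]
[0.35, 3.11, -1.92, 3.56, 0.015, -0.129, -0.026]
[0.35, 3.59, -1.78, 3.15, 0.015, -0.129, -0.026]
[0.35, 4.01, -1.63, 2.69, 0.015, -0.129, -0.026]
[0.35, 4.37, -1.48, 2.17, 0.015, -0.129, -0.026]
[0.35, 4.65, -1.34, 1.61, 0.015, -0.129, -0.026]
[0.35, 4.85, -1.19, 1.02, 0.015, -0.129, -0.026]
[0.35, 4.97, -1.05, 0.4, 0.015, -0.129, -0.026]
```

Request:
move_arm([
  [[0.35, 0.1, -2.5, 4.5, 0.015, -0.129, -0.026], [0.35, 0.8, -2.4, 4.4, 0.015, -0.129, -0.026], [0.35, 1.4, -2.3, 4.3, 0.015, -0.129, -0.026], [0.35, 2.0, -2.2, 4.2, 0.015, -0.129, -0.026], [0.35, 2.6, -2.1, 3.9, 0.015, -0.129, -0.026], [0.35, 3.1, -1.9, 3.5, 0.015, -0.129, -0.026], [0.35, 3.6, -1.8, 3.1, 0.015, -0.129, -0.026], [0.35, 4.0, -1.6, 2.7, 0.015, -0.129, -0.026], [0.35, 4.4, -1.5, 2.2, 0.015, -0.129, -0.026], [0.35, 4.7, -1.3, 1.6, 0.015, -0.129, -0.026], [0.35, 4.9, -1.2, 1.0, 0.015, -0.129, -0.026], [0.35, 5.0, -1.1, 0.4, 0.015, -0.129, -0.026]],
])

```text
time_s: 27.0
ee_pos: [500.4, 212.4, 134.4]
ee_rot: [179.2, 17.8, 91.0]
force: [0.4, 0.1, 0.2]
gripper_width: 31.8
```

```bash
python3 - <<'E'
from h import *
st(); f=grab('wrist'); line(f,np.array([502.2,158]),92.1)
pick([502.2,157.9],92.1)
E
```

```text
t 27.0 q [ 31.4  23.6  96.2 -16.8  69.6  37.5] p [500.4 212.4 134.4] r [179.2  17.8  91. ] F [0.4 0.1 0.2] g 31.8
n 2642 line ctr [502.8 158. ] ctr from stopper end [502.8 158.5] from bottom [502.5 165.3] hd 92.1 len 143.2 z 16.3 u [-8.   7.8]
n 3 rot/row 0.015 mm/row 33.4
[0.35, 0.56, 0.04, 3.29, 0.002, 0.015, -0.002]
[0.35, 0.51, 0.05, 3.3, 0.002, 0.015, -0.002]
[0.35, 0.46, 0.06, 3.3, 0.002, 0.015, -0.002]
then from measured:
n 2 rot/row 0.023 mm/row 62.5
[0.35, 0.9, 0.05, 6.18, 0.003, 0.023, -0.004]
[0.35, 0.76, 0.08, 6.2, 0.003, 0.023, -0.004]
```

Request:
move_arm([
  [[0.35, 0.55, 0.05, 3.3, 0, 0.015, 0], [0.35, 0.5, 0.05, 3.3, 0, 0.015, 0], [0.35, 0.45, 0.05, 3.3, 0, 0.015, 0], [0.35, 0, 0, 0.5, 0, 0, 0], [0.35, 0, 0, 0, 0, 0, 0]],
])

```text
time_s: 27.68
ee_pos: [501.9, 211.2, 23.7]
ee_rot: [179.5, 15.0, 92.1]
force: [0.2, -0.6, 0.5]
gripper_width: 32.0
```

```bash
python3 - <<'E'
from h import *
st()
hd=92.1;d=np.array([np.cos(np.radians(hd)),np.sin(np.radians(hd))])
rows(np.r_[np.array([502.5,158.])+45*d,7],tool(hd-180,75),2,.35)
E
```

```text
t 27.68 q [ 29.8  29.8 103.9 -16.7  54.2  38.4] p [501.9 211.2  23.7] r [179.5  15.   92.1] F [ 0.2 -0.6  0.5] g 32.0
n 2 rot/row 0.004 mm/row 9.3
[0.35, -0.18, -0.08, 0.91, 0.004, -0.0, -0.0]
[0.35, -0.18, -0.07, 0.91, 0.004, -0.0, -0.0]
```

Request:
move_arm([
  [[0.35, -0.2, -0.1, 0.9, 0.004, 0, 0], [0.35, -0.2, -0.1, 0.9, 0.004, 0, 0], [0, 0, 0, 0, 0, 0, 0], [0, 0, 0, 0, 0, 0, 0], [0, 0, 0, 0, 0, 0, 0], [0, 0, 0, 0, 0, 0, 0], [0, 0, 0, -2.0, 0, 0, 0], [0, 0, 0, -3.0, 0, 0, 0]],
], force=25)

```text
time_s: 28.68
ee_pos: [500.0, 215.0, 56.8]
ee_rot: [180.0, 15.0, 92.0]
force: [0.7, -0.3, -0.3]
gripper_width: 14.7
```

Request:
move_arm([
  [[0, -1.4, 0, -2.0, 0, 0.175, 0], [0, -1.0, 0, -2.2, 0, 0.175, 0], [0, -0.6, 0, -2.3, 0, 0.175, 0], [0, -0.2, 0, -2.4, 0, 0.175, 0], [0, 0.2, 0, -2.4, 0, 0.175, 0], [0, 0.6, 0, -2.3, 0, 0.175, 0], [0, 1.0, 0, -2.2, 0, 0.175, 0], [0, 1.4, 0, -2.0, 0, 0.175, 0], [0, 1.7, 0, -1.7, 0, 0.175, 0]],
])

```text
time_s: 29.8
ee_pos: [504.2, 136.6, 271.4]
ee_rot: [173.1, -77.8, 99.2]
force: [0.2, 1.1, 0.0]
gripper_width: 14.5
```

```bash
python3 - <<'E'
from h import *
st()
rows([570,-290,270.],tool(81.5,15),11,0)
E
```

```text
t 29.8 q [-21.5  28.4 108.   64.4  96.9 -52. ] p [504.2 136.6 271.4] r [173.1 -77.8  99.2] F [0.2 1.1 0. ] g 14.5
n 11 rot/row 0.016 mm/row 39.2
[0, -0.84, 0.43, -3.81, -0.016, -0.005, 0.006]
[0, -0.85, 0.5, -3.8, -0.016, -0.005, 0.006]
[0, -0.87, 0.56, -3.78, -0.016, -0.005, 0.006]
[0, -0.88, 0.63, -3.77, -0.016, -0.005, 0.006]
[0, -0.9, 0.7, -3.76, -0.016, -0.005, 0.006]
[0, -0.91, 0.77, -3.74, -0.016, -0.005, 0.006]
[0, -0.92, 0.83, -3.72, -0.016, -0.005, 0.006]
[0, -0.94, 0.9, -3.7, -0.016, -0.005, 0.006]
[0, -0.95, 0.97, -3.68, -0.016, -0.005, 0.006]
[0, -0.96, 1.03, -3.66, -0.016, -0.005, 0.006]
[0, -0.97, 1.1, -3.64, -0.016, -0.005, 0.006]
```

Request:
move_arm([
  [[0, -0.85, 0.4, -3.8, -0.016, -0.005, 0.006], [0, -0.85, 0.5, -3.8, -0.016, -0.005, 0.006], [0, -0.85, 0.55, -3.8, -0.016, -0.005, 0.006], [0, -0.9, 0.65, -3.75, -0.016, -0.005, 0.006], [0, -0.9, 0.7, -3.75, -0.016, -0.005, 0.006], [0, -0.9, 0.75, -3.75, -0.016, -0.005, 0.006], [0, -0.9, 0.85, -3.7, -0.016, -0.005, 0.006], [0, -0.95, 0.9, -3.7, -0.016, -0.005, 0.006], [0, -0.95, 0.95, -3.7, -0.016, -0.005, 0.006], [0, -0.95, 1.0, -3.65, -0.016, -0.005, 0.006], [0, -0.95, 1.1, -3.65, -0.016, -0.005, 0.006]],
])

```text
time_s: 31.18
ee_pos: [570.6, -303.5, 266.4]
ee_rot: [-178.8, -74.4, 80.4]
force: [0.6, 0.0, 0.0]
gripper_width: 14.7
```

```bash
python3 - <<'E'
from h import *
st()
rows([647.5,-323,240],tool(81.5,15),3,0)
E
```

```text
t 31.18 q [-50.8  47.7  64.7  55.1 119.9 -37.7] p [ 570.6 -303.5  266.4] r [-178.8  -74.4   80.4] F [0.6 0.  0. ] g 14.7
n 3 rot/row 0.003 mm/row 27.9
[0, -0.9, 2.64, -0.02, -0.001, 0.003, -0.002]
[0, -0.91, 2.64, -0.03, -0.001, 0.003, -0.002]
[0, -0.91, 2.63, -0.03, -0.001, 0.003, -0.002]
```

Request:
move_arm([
  [[0, -0.9, 2.65, 0, 0, 0.003, 0], [0, -0.9, 2.65, 0, 0, 0.003, 0], [0, -0.9, 2.65, 0, 0, 0.003, 0], [0, 0, 0, 0, 0, 0, 0]],
])

```text
time_s: 31.68
ee_pos: [649.3, -326.9, 236.4]
ee_rot: [-178.3, -74.8, 79.7]
force: [0.3, 0.9, -0.6]
gripper_width: 14.5
```

```bash
python3 - <<'E'
from h import *
st()
rows([647.5,-323,222],tool(81.5,15),2,0)
E
```

```text
t 31.68 q [-47.9  56.1  50.8  60.1 120.5 -30.3] p [ 649.3 -326.9  236.4] r [-178.3  -74.8   79.7] F [ 0.3  0.9 -0.6] g 14.5
n 2 rot/row 0.004 mm/row 7.5
[0, -0.65, -0.12, 0.36, 0.001, 0.002, -0.004]
[0, -0.65, -0.12, 0.36, 0.001, 0.002, -0.004]
```

Request:
move_arm([
  [[0, -0.65, -0.1, 0.35, 0, 0, -0.004], [0, -0.65, -0.1, 0.35, 0, 0, -0.004], [0, 0, 0, 0, 0, 0, 0], [0, -1.5, 0, 0.35, 0, 0, 0], [0, -2.0, 0, 0.45, 0, 0, 0]],
])

```text
time_s: 32.3
ee_pos: [645.3, -324.8, 186.6]
ee_rot: [179.3, -74.6, 82.0]
force: [-0.2, 0.5, 0.6]
gripper_width: 15.2
```

```bash
python3 - <<'E'
from h import *
st()
rows([647.5,-323,146],tool(81.5,15),3,0)
E
```

```text
t 32.3 q [-48.   57.9  54.1  57.5 117.8 -36. ] p [ 645.3 -324.8  186.6] r [179.3 -74.6  82. ] F [-0.2  0.5  0.6] g 15.2
n 3 rot/row 0.002 mm/row 13.6
[0, -1.29, 0.06, 0.43, 0.001, 0.002, 0.001]
[0, -1.29, 0.06, 0.42, 0.001, 0.002, 0.001]
[0, -1.29, 0.06, 0.42, 0.001, 0.002, 0.001]
```

Request:
move_arm([
  [[0, -1.3, 0.05, 0.4, 0, 0, 0], [0, -1.3, 0.05, 0.4, 0, 0, 0], [0, -1.3, 0.05, 0.4, 0, 0, 0], [0, 0, 0, 0, 0, 0, 0]],
])

```text
time_s: 32.8
ee_pos: [646.4, -323.2, 143.0]
ee_rot: [179.5, -75.1, 82.0]
force: [-1.5, -0.6, 1.7]
gripper_width: 14.5
```

Request:
move_arm([
  [[0.3, 0, 0, 0, 0, 0, 0], [0.3, 0, 0, 0, 0, 0, 0], [0.3, 0.2, 0, -2.0, 0, 0, 0], [0.3, 0.3, 0, -4.0, 0, 0, 0], [0.3, 4.0, 0, -1.0, 0, 0, 0], [0.3, 4.0, 0, -1.0, 0, 0, 0]],
])

```text
time_s: 33.55
ee_pos: [638.3, -378.9, 241.6]
ee_rot: [-178.5, -75.4, 80.0]
force: [-0.0, 0.3, 0.0]
gripper_width: 27.2
```

```bash
python3 - <<'E'
from h import *
st(); f=grab('top','top4.png'); wells([f,grab('scene')]); tubes(f); find(f)
W=cloud(f); k=(W[...,2]>150)&(np.hypot(W[...,0]-454,W[...,1]+356)<25); print('peg',k.sum(),np.median(W[k],0),W[k].min(0),W[k].max(0))
E
```

```text
t 33.55 q [-50.6  60.   41.7  62.1 125.7 -26.1] p [ 638.3 -378.9  241.6] r [-178.5  -75.4   80. ] F [-0.   0.3  0. ] g 27.2
well 1 79 z99 176.0 top xy [ 686.9 -179.7  172.2]
well 2 84 z99 175.8 top xy [ 673.9 -225.2  172.7]
well 3 88 z99 175.8 top xy [ 660.7 -275.2  171.7]
well 4 91 z99 176.1 top xy [ 644.4 -322.9  171.7]
well 1 18 z99 140.1 top xy [nan nan nan]
well 2 68 z99 164.7 top xy [ 671.2 -234.6  163. ]
well 3 112 z99 174.7 top xy [ 657.1 -280.3  169.6]
well 4 118 z99 175.0 top xy [ 641.6 -326.8  169.2]
peg 151 [ 448.70857923 -344.74870467  473.98749149] [ 429.7282994  -363.99985252  150.41742315] [ 471.54198938 -331.31760465  483.46707017]
  return _methods._mean(a, axis=axis, dtype=dtype,
  ret = um.true_divide(
```

View pics/top4.png

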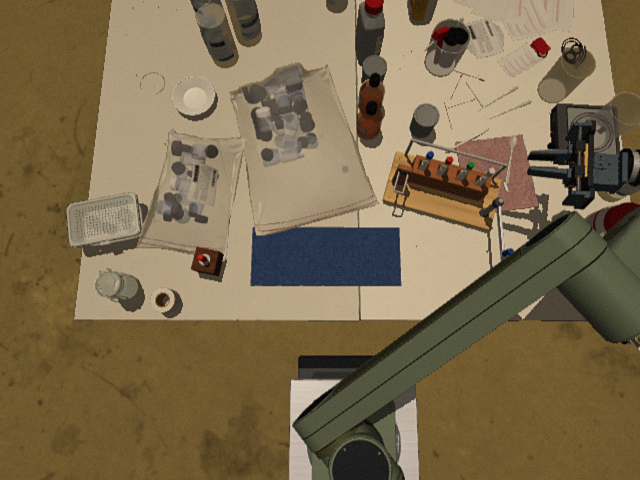

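The top view shows all four tubes standing in the wells at (430,156), (449,161), (468,168) and (486,174), with the mat empty. All tops read about 175 mm, so they are at the bottom. Next is the gate: I cage its peg with a downward tool.

```bash
python3 - <<'E'
from h import *; from kin import *
g,_=fit()
H=O-52*EX-122*EY
dn=lambda psi:R.from_euler('xyz',[180,0,psi],degrees=True)
P=np.array([454,-356,250.])
for th,psi,z in((180,150,250),(180,150,136),(125,112,136),(73.5,73.5,136)):
    t=np.radians(th); q=np.r_[H+130*np.array([np.cos(t),np.sin(t)]),z]; b=ik(q,dn(psi),g,[[-30,20,100,0,60,0],[-30,20,100,0,60,-90]]); print(q.round(0),b[0].round(4),b[1].round(0))
p,r=pose()
rows(P,dn(150),12,0.25,half=False)
E
```

```text
[ 454. -356.  250.] 0.0 [-39.  17.  86.   0.  77. -99.]
[ 454. -356.  136.] 0.0 [-39.  22.  96.   0.  62. -99.]
[ 509. -249.  136.] 0.0 [-27.  21.  97.   0.  62. -49.]
[ 621. -231.  136.] 0.0 [-21.  29.  84.   0.  67.  -5.]
n 12 rot/row 0.095 mm/row 15.5
[0.25, 0.02, -1.55, -0.05, 0.065, -0.095, -0.084]
[0.25, 0.16, -1.54, 0.05, 0.065, -0.095, -0.084]
[0.25, 0.29, -1.52, 0.12, 0.065, -0.095, -0.084]
[0.25, 0.43, -1.48, 0.19, 0.065, -0.095, -0.084]
[0.25, 0.58, -1.42, 0.23, 0.065, -0.095, -0.084]
[0.25, 0.72, -1.35, 0.26, 0.065, -0.095, -0.084]
[0.25, 0.85, -1.27, 0.27, 0.065, -0.095, -0.084]
[0.25, 0.98, -1.17, 0.26, 0.065, -0.095, -0.084]
[0.25, 1.1, -1.07, 0.24, 0.065, -0.095, -0.084]
[0.25, 1.2, -0.96, 0.19, 0.065, -0.095, -0.084]
[0.25, 1.3, -0.84, 0.13, 0.065, -0.095, -0.084]
[0.25, 1.37, -0.72, 0.06, 0.065, -0.095, -0.084]
```

Request:
move_arm([
  [[0.25, 0, -1.6, -0.1, 0.065, -0.095, -0.084], [0.25, 0.2, -1.6, 0, 0.065, -0.095, -0.084], [0.25, 0.3, -1.5, 0.1, 0.065, -0.095, -0.084], [0.25, 0.4, -1.5, 0.1, 0.065, -0.095, -0.084], [0.25, 0.6, -1.4, 0.2, 0.065, -0.095, -0.084], [0.25, 0.7, -1.4, 0.2, 0.065, -0.095, -0.084], [0.25, 0.9, -1.3, 0.2, 0.065, -0.095, -0.084], [0.25, 1.0, -1.2, 0.2, 0.065, -0.095, -0.084], [0.25, 1.1, -1.1, 0.2, 0.065, -0.095, -0.084], [0.25, 1.2, -1.0, 0.2, 0.065, -0.095, -0.084], [0.25, 1.3, -0.8, 0.1, 0.065, -0.095, -0.084], [0.25, 1.4, -0.7, 0, 0.065, -0.095, -0.084]],
])

```text
time_s: 35.15
ee_pos: [444.7, -362.8, 239.9]
ee_rot: [-178.3, 1.2, 152.5]
force: [-0.1, 0.1, -0.1]
gripper_width: 22.8
```

```bash
python3 - <<'E'
from h import *
st(); f=grab('wrist','w2.png'); W=cloud(f)
k=(W[...,2]>150)&(W[...,2]<175)&(np.hypot(W[...,0]-454,W[...,1]+356)<40); print(k.sum(),np.median(W[k],0) if k.any() else 0, np.percentile(W[k],[3,97],axis=0))
f=grab('scene'); W=cloud(f)
k=(W[...,2]>128)&(W[...,2]<175)&(np.hypot(W[...,0]-454,W[...,1]+356)<25); print(k.sum(),np.median(W[k],0) if k.any() else 0)
rows([454,-356,200],R.from_euler('xyz',[180,0,150],degrees=True),3,0.25)
E
```

```text
t 35.15 q [ -39.6   16.6   88.4   -1.4   73.6 -101.6] p [ 444.7 -362.8  239.9] r [-178.3    1.2  152.5] F [-0.1  0.1 -0.1] g 22.8
352 [ 453.09890333 -356.0153722   163.69968988] [[ 448.09828955 -362.49665341  151.54469832]
 [ 460.15933831 -350.32040712  165.34843872]]
101 [ 450.15649159 -359.85987461  149.40881658]
n 3 rot/row 0.014 mm/row 14.1
[0.25, -0.27, 0.34, 1.34, -0.009, 0.005, 0.014]
[0.25, -0.27, 0.33, 1.34, -0.009, 0.005, 0.014]
[0.25, -0.27, 0.32, 1.34, -0.009, 0.005, 0.014]
```

View pics/w2.png

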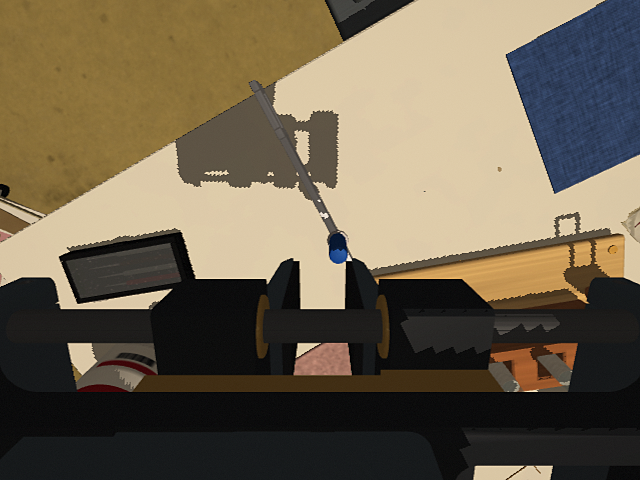

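The wrist view shows the peg top (338,245) between the fingers' lines, with the gate bar running up-left from it. I'll align over the peg and lower.

Request:
move_arm([
  [[0.35, -0.3, 0.35, 1.3, -0.009, 0.005, 0.014], [0.35, -0.3, 0.35, 1.3, -0.009, 0.005, 0.014], [0.35, -0.25, 0.3, 1.3, -0.009, 0.005, 0.014], [0.35, 0, 0, 0, 0, 0, 0]],
])

```text
time_s: 35.75
ee_pos: [456.8, -357.1, 195.7]
ee_rot: [179.8, -0.3, 149.7]
force: [0.1, -0.0, -0.4]
gripper_width: 32.0
```

```bash
python3 - <<'E'
from h import *
st(); rows([453.6,-356,138],R.from_euler('xyz',[180,0,150],degrees=True),3,0.35)
E
```

```text
t 35.75 q [-39.3  19.6  90.5   0.2  70.2 -99.1] p [ 456.8 -357.1  195.7] r [179.8  -0.3 149.7] F [ 0.1 -0.  -0.4] g 32.0
n 3 rot/row 0.002 mm/row 19.3
[0.35, 0.1, -0.03, 1.92, 0.001, -0.001, -0.002]
[0.35, 0.11, -0.03, 1.92, 0.001, -0.001, -0.002]
[0.35, 0.11, -0.02, 1.92, 0.001, -0.001, -0.002]
```

Request:
move_arm([
  [[0.35, 0.1, 0, 1.9, 0, 0, 0], [0.35, 0.1, 0, 1.9, 0, 0, 0], [0.35, 0.1, 0, 1.8, 0, 0, 0], [0.22, 0, 0, 0, 0, 0, 0], [0.22, 0, 0, 0, 0, 0, 0]],
])

```text
time_s: 36.38
ee_pos: [456.3, -357.6, 137.9]
ee_rot: [179.8, -0.2, 149.7]
force: [-0.2, -0.3, -0.4]
gripper_width: 20.3
```

```bash
cat > arc.py <<'E'
from h import *
import sys
H=O-52*EX-122*EY
def arc(th1,psi1,n,jaw,rad=130,z=137.,th0=None):
    p,r=pose()
    if th0 is None: th0=np.degrees(np.arctan2(*(p[:2]-H)[::-1]))%360
    psi0=np.degrees(np.arctan2(*r.as_matrix()[:2,0][::-1]))%360
    print('theta now',th0,'psi',psi0,'rad',np.linalg.norm(p[:2]-H))
    pp=p.copy()
    for i in range(1,n+1):
        t=np.radians(th0+(th1-th0)*i/n); q=np.r_[H+rad*np.array([np.cos(t),np.sin(t)]),p[2]+(z-p[2])*i/n]
        Rc=R.from_euler('xyz',[180,0,psi0+(psi1-psi0)*(i-1)/n],degrees=True)
        d=Rc.inv().apply(q-pp)/10; pp=q
        print([jaw]+[float(v) for v in d.round(2)]+[0,0,round(float(-np.radians(psi1-psi0)/n),3)])
E
python3 - <<'E'
from arc import *
st(); arc(130,112,11,0.22)
E
```

```text
t 36.38 q [-39.3  22.1  95.4   0.2  62.7 -99.1] p [ 456.3 -357.6  137.9] r [179.8  -0.2 149.7] F [-0.2 -0.3 -0.4] g 20.3
theta now 180.86117945214684 psi 149.66594189081812 rad 127.69417145927328
[0.22, 0.7, 0.8, 0.01, 0, 0, 0.06]
[0.22, 0.49, 0.93, 0.01, 0, 0, 0.06]
[0.22, 0.47, 0.94, 0.01, 0, 0, 0.06]
[0.22, 0.45, 0.95, 0.01, 0, 0, 0.06]
[0.22, 0.43, 0.96, 0.01, 0, 0, 0.06]
[0.22, 0.41, 0.97, 0.01, 0, 0, 0.06]
[0.22, 0.39, 0.97, 0.01, 0, 0, 0.06]
[0.22, 0.37, 0.98, 0.01, 0, 0, 0.06]
[0.22, 0.35, 0.99, 0.01, 0, 0, 0.06]
[0.22, 0.33, 1.0, 0.01, 0, 0, 0.06]
[0.22, 0.3, 1.0, 0.01, 0, 0, 0.06]
```

Request:
move_arm([
  [[0.22, 0.6, 0.8, 0, 0, 0, 0.06], [0.22, 0.5, 0.9, 0, 0, 0, 0.06], [0.22, 0.5, 0.95, 0, 0, 0, 0.06], [0.22, 0.45, 0.95, 0, 0, 0, 0.06], [0.22, 0.45, 0.95, 0, 0, 0, 0.06], [0.22, 0.4, 0.95, 0, 0, 0, 0.06], [0.22, 0.4, 1.0, 0, 0, 0, 0.06], [0.22, 0.35, 1.0, 0, 0, 0, 0.06], [0.22, 0.35, 1.0, 0, 0, 0, 0.06], [0.22, 0.35, 1.0, 0, 0, 0, 0.06], [0.22, 0.3, 1.0, 0, 0, 0, 0.06]],
])

```text
time_s: 37.75
ee_pos: [505.4, -259.5, 148.5]
ee_rot: [179.7, 0.5, 110.5]
force: [-0.2, 0.3, -0.5]
gripper_width: 19.8
```

```bash
python3 - <<'E'
from arc import *
st(); arc(78,76,12,0.22)
E
```

```text
t 37.75 q [-28.2  20.2  96.8  -0.2  62.5 -48.7] p [ 505.4 -259.5  148.5] r [179.7   0.5 110.5] F [-0.2  0.3 -0.5] g 19.8
theta now 129.21769074566606 psi 110.52136403092 rad 124.26434687426915
[0.22, 0.82, 0.74, 0.1, 0, 0, 0.05]
[0.22, 0.25, 0.93, 0.1, 0, 0, 0.05]
[0.22, 0.23, 0.94, 0.1, 0, 0, 0.05]
[0.22, 0.21, 0.95, 0.1, 0, 0, 0.05]
[0.22, 0.18, 0.95, 0.1, 0, 0, 0.05]
[0.22, 0.16, 0.95, 0.1, 0, 0, 0.05]
[0.22, 0.14, 0.96, 0.1, 0, 0, 0.05]
[0.22, 0.12, 0.96, 0.1, 0, 0, 0.05]
[0.22, 0.09, 0.96, 0.1, 0, 0, 0.05]
[0.22, 0.07, 0.97, 0.1, 0, 0, 0.05]
[0.22, 0.04, 0.97, 0.1, 0, 0, 0.05]
[0.22, 0.02, 0.97, 0.1, 0, 0, 0.05]
```

Request:
move_arm([
  [[0.22, 0.8, 0.8, 0.2, 0, 0, 0.05], [0.22, 0.25, 0.95, 0.2, 0, 0, 0.05], [0.22, 0.25, 0.95, 0.2, 0, 0, 0.05], [0.22, 0.2, 0.95, 0.2, 0, 0, 0.05], [0.22, 0.2, 0.95, 0.2, 0, 0, 0.05], [0.22, 0.15, 0.95, 0.2, 0, 0, 0.05], [0.22, 0.15, 0.95, 0.1, 0, 0, 0.05], [0.22, 0.1, 0.95, 0.1, 0, 0, 0.05], [0.22, 0.1, 0.95, 0.1, 0, 0, 0.05], [0.22, 0.1, 0.95, 0.1, 0, 0, 0.05]],
])

```text
time_s: 39.0
ee_pos: [598.7, -227.1, 144.1]
ee_rot: [178.8, 0.6, 80.9]
force: [-1.1, 0.4, 0.2]
gripper_width: 20.2
```

```bash
python3 - <<'E'
from arc import *
st(); arc(73.5,73.5,2,0.22,z=140)
f=grab('scene','s4.png'); a=cv2.imread('pics/s4.png'); cv2.imwrite('pics/s4c.png',cv2.resize(a[190:360,370:540],None,fx=3.4,fy=3.4,interpolation=cv2.INTER_CUBIC))
E
```

```text
t 39.0 q [-21.6  26.2  87.6  -0.4  64.9 -12.4] p [ 598.7 -227.1  144.1] r [178.8   0.6  80.9] F [-1.1  0.4  0.2] g 20.2
theta now 83.49412567157322 psi 80.91781443583497 rad 129.49809806619277
[0.22, 0.05, 1.13, 0.21, 0, 0, 0.065]
[0.22, -0.02, 1.13, 0.21, 0, 0, 0.065]
```

View pics/s4c.png

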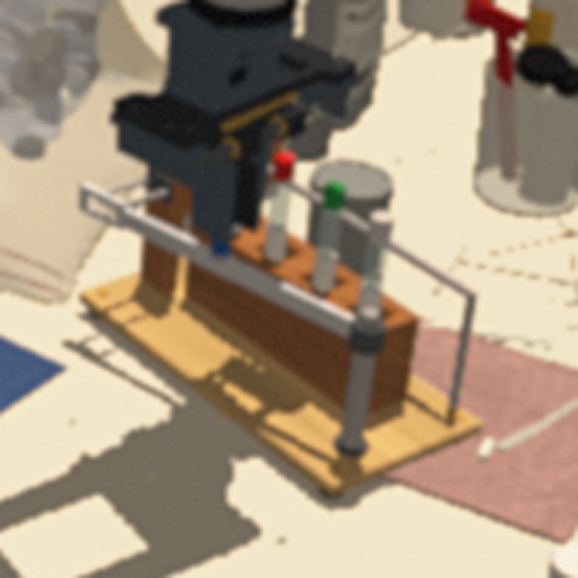

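The crop shows the peg (220,240) between the fingers and the gate nearly shut, with its slotted end at the staple loop (110,195). I'll push it home against the stop.

Request:
move_arm([
  [[0.22, 0.05, 1.1, 0.2, 0, 0, 0.065], [0.22, 0, 1.1, 0.2, 0, 0, 0.065], [0.22, 0, 0.4, 0, 0, 0, 0], [0.22, 0, 0.2, 0, 0, 0, 0]],
])

```text
time_s: 39.55
ee_pos: [624.2, -231.6, 142.4]
ee_rot: [179.2, 0.4, 73.4]
force: [-4.3, 2.3, 1.2]
gripper_width: 20.3
```

```bash
python3 - <<'E'
from arc import *
st(); p,r=pose(); print('caddy xy',(p[:2]-O)@EX,(p[:2]-O)@EY)
E
```

```text
t 39.55 q [-21.2  28.7  83.5  -0.4  66.9  -4.4] p [ 624.2 -231.6  142.4] r [179.2   0.4  73.4] F [-4.3  2.3  1.2] g 20.3
caddy xy -48.693701936295 8.423950306013118
```

Wrist force is about 4.8 N against the stop and the peg is at caddy x ≈ -52, so the gate is shut. I'll back off, lift and head for the pin.

Request:
move_arm([
  [[0.22, 0, -0.3, 0, 0, 0, 0], [0.22, 0, 0, -3.0, 0, 0, 0], [0.22, 0, 0, -4.0, 0, 0, 0], [0.22, 0, 0, -4.0, 0, 0, 0]],
])

```text
time_s: 40.05
ee_pos: [618.8, -229.5, 253.2]
ee_rot: [179.3, 0.4, 73.7]
force: [0.8, 0.0, -1.1]
gripper_width: 20.1
```

```bash
python3 - <<'E'
from arc import *
st(); f=grab('top','t5.png')
W=cloud(f); k=(W[...,2]>85)&(W[...,2]<115)&(np.hypot(W[...,0]-448,W[...,1]-379)<30); print('pin',k.sum(),np.median(W[k],0).round(1),np.percentile(W[k],[3,97],axis=0).round(1))
rows([448,379,190],R.from_euler('xyz',[180,0,163.5],degrees=True),12,0.5,half=False)
a=cv2.imread('pics/t5.png'); cv2.imwrite('pics/t5c.png',cv2.resize(a[130:270,375:535],None,fx=3.5,fy=3.5,interpolation=cv2.INTER_CUBIC))
E
```

```text
t 40.05 q [-21.2  24.7  74.1  -0.4  80.4  -4.8] p [ 618.8 -229.5  253.2] r [179.3   0.4  73.7] F [ 0.8  0.  -1.1] g 20.1
pin 45 [447.8 377.2 102.1] [[442.  371.4  88.7]
 [455.2 385.  105. ]]
n 12 rot/row 0.131 mm/row 53.1
[0.5, 4.47, -2.82, 0.48, 0.001, 0.002, -0.131]
[0.5, 4.8, -2.22, 0.49, 0.001, 0.002, -0.131]
[0.5, 5.05, -1.57, 0.5, 0.001, 0.002, -0.131]
[0.5, 5.21, -0.9, 0.51, 0.001, 0.002, -0.131]
[0.5, 5.28, -0.21, 0.53, 0.001, 0.002, -0.131]
[0.5, 5.26, 0.48, 0.54, 0.001, 0.002, -0.131]
[0.5, 5.15, 1.16, 0.55, 0.001, 0.002, -0.131]
[0.5, 4.96, 1.82, 0.56, 0.001, 0.002, -0.131]
[0.5, 4.68, 2.45, 0.57, 0.001, 0.002, -0.131]
[0.5, 4.32, 3.04, 0.57, 0.001, 0.002, -0.131]
[0.5, 3.88, 3.58, 0.58, 0.001, 0.002, -0.131]
[0.5, 3.38, 4.05, 0.58, 0.001, 0.002, -0.131]
```

Request:
move_arm([
  [[0.5, 4.5, -2.8, 0.5, 0, 0.002, -0.131], [0.5, 4.8, -2.2, 0.5, 0, 0.002, -0.131], [0.5, 5.1, -1.6, 0.5, 0, 0.002, -0.131], [0.5, 5.2, -0.9, 0.5, 0, 0.002, -0.131], [0.5, 5.3, -0.2, 0.5, 0, 0.002, -0.131], [0.5, 5.3, 0.5, 0.5, 0, 0.002, -0.131], [0.5, 5.2, 1.2, 0.5, 0, 0.002, -0.131], [0.5, 5.0, 1.8, 0.5, 0, 0.002, -0.131], [0.5, 4.7, 2.5, 0.5, 0, 0.002, -0.131], [0.5, 4.3, 3.0, 0.5, 0, 0.002, -0.131], [0.5, 3.9, 3.6, 0.5, 0, 0.002, -0.131], [0.5, 3.4, 4.0, 0.5, 0, 0.002, -0.131]],
])

```text
time_s: 41.6
ee_pos: [433.8, 390.7, 197.5]
ee_rot: [178.9, 2.5, 167.0]
force: [0.9, -0.2, 0.4]
gripper_width: 45.8
```

```bash
python3 - <<'E'
from arc import *
st(); f=grab('wrist','w6.png'); W=cloud(f)
c=np.array([448.,378.])
for z0,z1 in((95,112),(54,65)):
    k=(W[...,2]>z0)&(W[...,2]<z1)&(np.abs(W[...,:2]-c).max(-1)<50); P=W[k][:,:2].astype(np.float32); print(z0,k.sum(),np.median(P,0).round(1),np.percentile(P,[2,98],axis=0).round(1).tolist(), np.round(cv2.minAreaRect(P)[0],1),np.round(cv2.minAreaRect(P)[1],1))
hsv=cv2.cvtColor(f['color'],cv2.COLOR_RGB2HSV); red=((hsv[...,0]<8)|(hsv[...,0]>172))&(hsv[...,1]>150)&(np.hypot(W[...,0]-448,W[...,1]-378)<40)&(W[...,2]>60)
print('red',red.sum(),np.percentile(W[red],[3,50,97],axis=0).round(1))
# gate/staple from latest top frame
f=grab('top','t6.png'); W=cloud(f)
k=(np.abs(W[...,2]-117)<9); q=W[...,:2]-O; xx=q@EX; yy=q@EY
for n,m in(('gate',k&(abs(xx+52)<14)&(yy>-100)&(yy<95)),('loop',k&(xx>-115)&(xx<-62)&(abs(yy-122)<25))):
    print(n,m.sum(),np.percentile(xx[m],[3,50,97]).round(1),np.percentile(yy[m],[3,50,97]).round(1),np.median(W[m][:,2]))
a=cv2.imread('pics/t6.png'); cv2.imwrite('pics/t6c.png',cv2.resize(a[140:250,375:515],None,fx=5,fy=5,interpolation=cv2.INTER_CUBIC))
wells([f])
E
```

```text
t 41.6 q [ 41.7  18.5  91.9  -1.5  67.2 -34.7] p [433.8 390.7 197.5] r [178.9   2.5 167. ] F [ 0.9 -0.2  0.4] g 45.8
95 339 [446.9 380.3] [[441.0, 373.0], [455.0, 387.1]] [448.3 379.7] [15.  15.2]
54 3782 [443.1 382.4] [[417.6, 349.8], [478.9, 410.5]] [448.8 379.8] [60.2 60.8]
red 518 [[440.9 373.5  67.7]
 [444.3 380.7 102.4]
 [454.3 387.  105.2]]
gate 308 [-55.8 -53.4 -48.6] [-94.5  -7.9  89.7] 121.73336207729628
loop 70 [-96.7 -85.2 -63.1] [108.  122.1 135. ] 117.79566726794405
well 1 80 z99 176.2 top xy [ 687.3 -179.3  172.3]
well 2 83 z99 176.6 top xy [ 673.3 -224.7  172.5]
well 3 85 z99 176.9 top xy [ 661.1 -275.1  172.9]
well 4 90 z99 176.4 top xy [ 644.8 -322.2  171.7]
```

View pics/t6c.png

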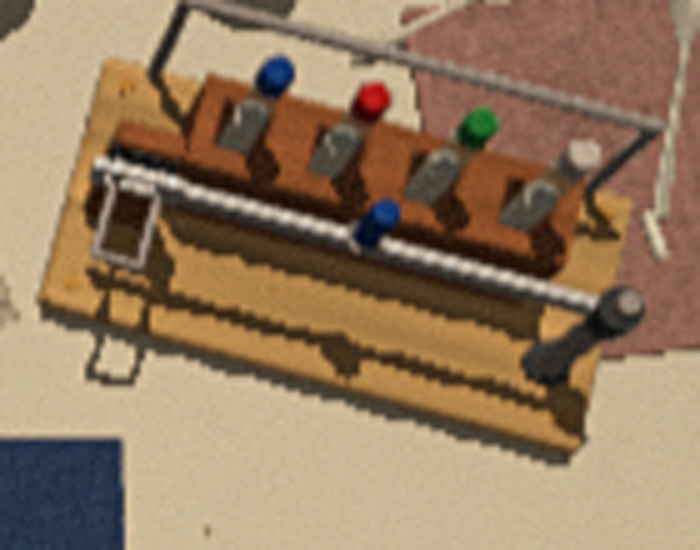

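View pics/w6.png

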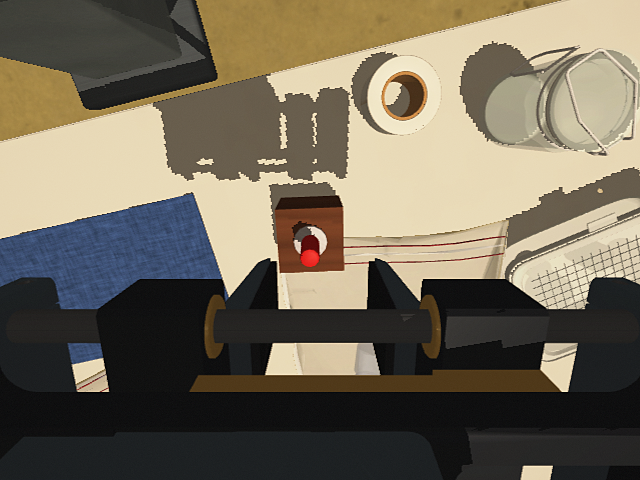

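The first crop shows the gate shut across the four tubes, its slotted end over the staple with the loop at (128,225) in front. The wrist view shows the pin (310,250) in its block, just ahead of the fingers. Next I pick the pin.

```bash
python3 - <<'E'
from arc import *
D=R.from_euler('xyz',[180,0,163.5],degrees=True)
R1=rows([448.4,379.7,120],D,3,0.5); rows([448.4,379.7,70],R1,2,0.5,np.array([448.4,379.7,120]),R1)
E
```

```text
n 3 rot/row 0.021 mm/row 26.5
[0.5, -0.51, -0.37, 2.57, 0.007, 0.014, 0.021]
[0.5, -0.55, -0.34, 2.57, 0.007, 0.014, 0.021]
[0.5, -0.6, -0.31, 2.56, 0.007, 0.014, 0.021]
n 2 rot/row 0.0 mm/row 25.0
[0.5, 0.0, -0.0, 2.5, 0.0, 0.0, 0.0]
[0.5, 0.0, -0.0, 2.5, 0.0, 0.0, 0.0]
```

Request:
move_arm([
  [[0.5, -0.5, -0.35, 2.6, 0.007, 0.014, 0.021], [0.5, -0.55, -0.35, 2.5, 0.007, 0.014, 0.021], [0.5, -0.6, -0.3, 2.5, 0.007, 0.014, 0.021], [0.5, 0, 0, 0, 0, 0, 0]],
])

```text
time_s: 42.2
ee_pos: [450.3, 380.2, 121.8]
ee_rot: [179.6, 0.2, 163.5]
force: [-1.0, -0.3, 0.9]
gripper_width: 45.9
```

```bash
python3 - <<'E'
from arc import *
st()
D=R.from_euler('xyz',[180,0,163.5],degrees=True)
rows([448.4,379.7,70],D,3,0.5)
E
```

```text
t 42.2 q [ 39.   23.4  95.9   0.   60.3 -34.5] p [450.3 380.2 121.8] r [179.6   0.2 163.5] F [-1.  -0.3  0.9] g 45.9
n 3 rot/row 0.002 mm/row 17.3
[0.5, 0.06, -0.05, 1.72, 0.002, 0.001, 0.0]
[0.5, 0.06, -0.04, 1.72, 0.002, 0.001, 0.0]
[0.5, 0.06, -0.04, 1.73, 0.002, 0.001, 0.0]
```

Request:
move_arm([
  [[0.5, 0.05, -0.05, 1.7, 0, 0, 0], [0.5, 0.05, -0.05, 1.7, 0, 0, 0], [0.5, 0.05, -0.05, 1.7, 0, 0, 0], [0.5, 0, 0, 0, 0, 0, 0], [0, 0, 0, 0, 0, 0, 0], [0, 0, 0, 0, 0, 0, 0], [0, 0, 0, 0, 0, 0, 0], [0, 0, 0, 0, 0, 0, 0]],
], force=30)

```text
time_s: 43.2
ee_pos: [453.3, 381.1, 79.9]
ee_rot: [178.8, 0.9, 163.6]
force: [-0.2, -2.6, -1.6]
gripper_width: 15.1
```

```bash
python3 - <<'E'
from arc import *
st()
E
```

```text
t 43.2 q [ 39.   25.6  99.2  -0.   53.8 -34.6] p [453.3 381.1  79.9] r [178.8   0.9 163.6] F [-0.2 -2.6 -1.6] g 15.1
```

Request:
move_arm([
  [[0, 0, 0, -2.0, 0, 0, 0], [0, 0, 0, -4.0, 0, 0, 0], [0, 0, 0, -4.0, 0, 0, 0], [0, 0, 0, -4.0, 0, 0, 0], [0, 0, 0, 0, 0, 0, 0]],
])

```text
time_s: 43.82
ee_pos: [450.5, 379.8, 223.1]
ee_rot: [178.8, 0.8, 163.5]
force: [0.4, 0.9, -0.3]
gripper_width: 15.8
```

```bash
cat >> arc.py <<'E'
S=O-76*EX+122*EY
def pinloc():
    p,r=pose()
    for n in('scene','top'):
        f=grab(n); W=cloud(f); q=r.inv().apply((W.reshape(-1,3)-p)).reshape(W.shape)
        m=(np.hypot(q[...,0],q[...,1])<35)
        for lo,hi in((2,14),(14,28),(28,66)):
            k=m&(q[...,2]>lo)&(q[...,2]<hi)
            if k.sum()>4: print(n,lo,hi,k.sum(),'tool med',np.median(q[k],0).round(1),'5-95',np.percentile(q[k],[5,95],axis=0).round(1).tolist())
E
python3 - <<'E'
from arc import *
st(); pinloc(); print('S',S)
rows([S[0]-40,S[1]+30,215],R.from_euler('xyz',[180,0,163.5],degrees=True),11,0)
E
```

```text
t 43.83 q [ 39.   18.5  88.    0.1  72.  -34.6] p [450.5 379.8 223.1] r [178.8   0.8 163.5] F [ 0.4  0.9 -0.3] g 15.8
scene 2 14 16 tool med [ 8.1 -6.9  7.7] 5-95 [[0.4, -13.8, 3.7], [11.5, -1.9, 11.6]]
scene 14 28 38 tool med [ 6.2 -8.4 18. ] 5-95 [[-5.7, -13.8, 14.8], [18.1, 4.1, 23.0]]
scene 28 66 36 tool med [ 6.9 -5.4 48. ] 5-95 [[2.3, -11.9, 31.1], [9.3, 1.7, 64.9]]
S [ 630.264 -114.918]
n 11 rot/row 0.001 mm/row 44.0
[0, -2.43, -3.67, 0.01, 0.001, 0.001, 0.0]
[0, -2.43, -3.67, 0.01, 0.001, 0.001, 0.0]
[0, -2.43, -3.67, 0.01, 0.001, 0.001, 0.0]
[0, -2.43, -3.67, 0.01, 0.001, 0.001, 0.0]
[0, -2.43, -3.67, 0.02, 0.001, 0.001, 0.0]
[0, -2.43, -3.67, 0.02, 0.001, 0.001, 0.0]
[0, -2.43, -3.67, 0.02, 0.001, 0.001, 0.0]
[0, -2.43, -3.67, 0.03, 0.001, 0.001, 0.0]
[0, -2.43, -3.67, 0.03, 0.001, 0.001, 0.0]
[0, -2.43, -3.67, 0.03, 0.001, 0.001, 0.0]
[0, -2.43, -3.67, 0.04, 0.001, 0.001, 0.0]
```

Request:
move_arm([
  [[0, -2.4, -3.7, 0, 0, 0, 0], [0, -2.4, -3.7, 0, 0, 0, 0], [0, -2.4, -3.7, 0, 0, 0, 0], [0, -2.4, -3.7, 0, 0, 0, 0], [0, -2.4, -3.7, 0, 0, 0, 0], [0, -2.4, -3.7, 0, 0, 0, 0], [0, -2.4, -3.7, 0, 0, 0, 0], [0, -2.4, -3.7, 0, 0, 0, 0], [0, -2.4, -3.7, 0, 0, 0, 0], [0, -2.4, -3.7, 0, 0, 0, 0], [0, -2.4, -3.7, 0, 0, 0, 0]],
])

```text
time_s: 45.3
ee_pos: [580.6, -99.2, 191.3]
ee_rot: [-180.0, -1.5, 163.9]
force: [0.4, -0.1, -0.5]
gripper_width: 15.3
```

```bash
python3 - <<'E'
from arc import *
st(); pinloc()
D=R.from_euler('xyz',[180,0,163.5],degrees=True); T=np.r_[O-76*EX+121.7*EY,205]-D.apply([5,0,0]); print(T)
rows(T,D,3,0)
E
```

```text
t 45.3 q [-10.9  21.2  88.6   0.1  71.7 -84.8] p [580.6 -99.2 191.3] r [-180.    -1.5  163.9] F [ 0.4 -0.1 -0.5] g 15.3
scene 2 14 19 tool med [10.5 -7.1  6.4] 5-95 [[0.9, -13.5, 3.4], [13.9, 1.4, 12.9]]
scene 14 28 49 tool med [ 8.6 -6.  18.1] 5-95 [[-6.4, -16.0, 14.7], [19.4, 8.2, 24.6]]
scene 28 66 40 tool med [ 7.4 -4.3 46.8] 5-95 [[3.0, -8.1, 29.9], [11.1, 0.9, 60.1]]
[ 634.97289867 -116.62577672  205.        ]
n 3 rot/row 0.009 mm/row 19.2
[0, -1.85, 0.03, -0.53, -0.001, -0.009, 0.001]
[0, -1.85, 0.03, -0.51, -0.001, -0.009, 0.001]
[0, -1.86, 0.03, -0.49, -0.001, -0.009, 0.001]
```

Request:
move_arm([
  [[0, 0, 0, -2.5, 0, -0.015, 0], [0, -1.8, 0, 0, 0, -0.01, 0], [0, -1.8, 0, 0, 0, 0, 0], [0, -1.8, 0, 0, 0, 0, 0], [0, 0, 0, 0, 0, 0, 0]],
])

```text
time_s: 46.02
ee_pos: [636.4, -113.4, 215.6]
ee_rot: [-179.9, -0.0, 163.9]
force: [0.8, 0.4, -1.1]
gripper_width: 15.4
```

```bash
cat >> arc.py <<'E'
def cmp(fn):
    """pin and loop in caddy coords, per camera"""
    p,r=pose()
    for n in('scene','top','wrist'):
        f=grab(n,f'{n}_{fn}.png'); W=cloud(f); xx=(W[...,:2]-O)@EX; yy=(W[...,:2]-O)@EY; zz=W[...,2]
        near=(abs(xx+76)<45)&(abs(yy-122)<45)
        for nm,m in(('loop',near&(abs(zz-116)<8)&(xx<-62)&(xx>-105)&(abs(yy-122)<22)),('shank',near&(zz>p[2]-62)&(zz<p[2]-28)&(zz>124)&(xx<-58)),('flange',near&(zz>p[2]-25)&(zz<p[2]-15)&(xx<-50))):
            if m.sum()>4: print(n,nm,m.sum(),'x',np.percentile(xx[m],[4,50,96]).round(1),'y',np.percentile(yy[m],[4,50,96]).round(1))
E
python3 - <<'E'
from arc import *
st(); p,r=pose(); print('tcp caddy',(p[:2]-O)@EX,(p[:2]-O)@EY); cmp('a')
a=cv2.imread('pics/scene_a.png'); cv2.imwrite('pics/sa.png',cv2.resize(a[180:290,360:470],None,fx=5,fy=5,interpolation=cv2.INTER_CUBIC))
E
```

```text
t 46.02 q [-11.1  24.8  79.3  -0.1  75.9 -85. ] p [ 636.4 -113.4  215.6] r [-179.9   -0.   163.9] F [ 0.8  0.4 -1.1] g 15.4
tcp caddy -70.55510595592605 125.25020442553762
scene loop 50 x [-99.8 -85.1 -65.9] y [102.9 119.  134.5]
scene shank 38 x [-82.5 -78.5 -74.9] y [114.6 120.7 125.6]
scene flange 39 x [-89.6 -79.6 -63.4] y [108.7 118.3 135.5]
top loop 19 x [-97.  -94.8 -86.7] y [118.8 129.1 134.7]
wrist loop 650 x [-96.9 -85.9 -67.1] y [108.3 118.4 135.2]
wrist shank 15 x [-81.5 -81.  -80. ] y [121.  124.  126.3]
wrist flange 659 x [-90.5 -85.5 -79.5] y [114.8 125.8 135.3]
```

View pics/sa.png

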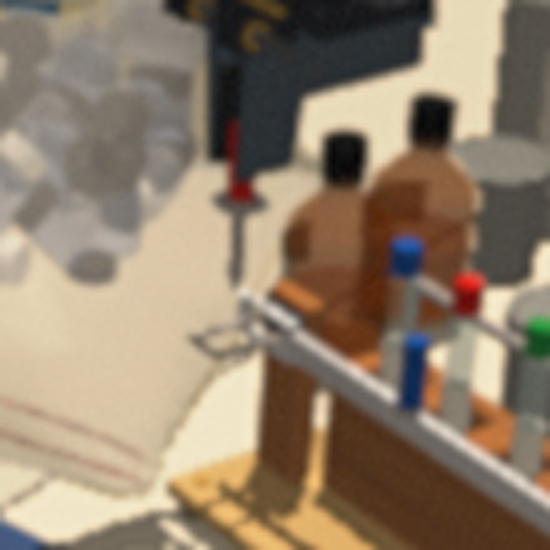

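The crop shows the pin (238,230) upright above the loop (225,340). Two cameras agree that it needs about 2.5 mm in -y. I'll correct, lower to just above the loop and re-measure.

Request:
move_arm([
  [[0, 0, -0.25, 1.0, 0, 0, 0], [0, 0, 0, 0.6, 0, 0, 0], [0, 0, 0, 0, 0, 0, 0]],
])

```text
time_s: 46.55
ee_pos: [632.5, -115.3, 198.7]
ee_rot: [-179.9, -0.2, 163.9]
force: [0.4, 0.2, -0.2]
gripper_width: 15.4
```

```bash
python3 - <<'E'
from arc import *
st(); p,r=pose(); print('tcp caddy',(p[:2]-O)@EX,(p[:2]-O)@EY); cmp('b')
a=cv2.imread('pics/wrist_b.png'); cv2.imwrite('pics/wb.png',a[150:400,150:500])
E
```

```text
t 46.55 q [-11.3  25.1  81.3  -0.1  73.8 -85.2] p [ 632.5 -115.3  198.7] r [-179.9   -0.2  163.9] F [ 0.4  0.2 -0.2] g 15.4
tcp caddy -73.73067571821133 122.28204852545551
scene loop 50 x [-97.6 -83.9 -64.5] y [103.6 119.5 134.1]
scene shank 39 x [-87.1 -80.6 -75.3] y [113.6 117.9 122.7]
scene flange 42 x [-92.2 -82.7 -69.9] y [105.8 114.6 132.3]
top loop 18 x [-97.  -94.9 -91.5] y [116.1 125.3 134.7]
wrist loop 639 x [-97.3 -90.  -73.9] y [108.7 122.5 135.5]
wrist shank 15 x [-82.7 -82.4 -81.5] y [118.3 121.3 123.6]
wrist flange 658 x [-92.  -86.9 -80.7] y [112.1 123.1 132.6]
```

View pics/wb.png

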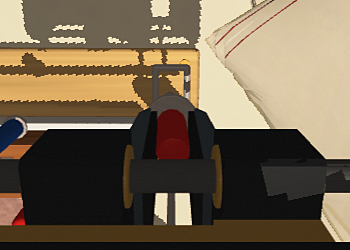

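The crop shows the flange and handle (172,120) centred over the loop (170,75), laterally within about 1 mm. I'll descend.

Request:
move_arm([
  [[0, -0.1, 0, 1.2, 0, 0, 0], [0, -0.1, 0, 1.5, 0, 0, 0], [0, 0, 0, 0, 0, 0, 0]],
])

```text
time_s: 47.08
ee_pos: [635.1, -116.1, 170.5]
ee_rot: [-179.9, -0.1, 163.9]
force: [-0.0, -0.3, -0.4]
gripper_width: 15.1
```

```bash
python3 - <<'E'
from arc import *
st(); p,r=pose(); print('tcp caddy',(p[:2]-O)@EX,(p[:2]-O)@EY)
E
```

```text
t 47.08 q [-11.4  26.3  83.5  -0.1  70.3 -85.2] p [ 635.1 -116.1  170.5] r [-1.799e+02 -1.000e-01  1.639e+02] F [-0.  -0.3 -0.4] g 15.1
tcp caddy -71.08750065732754 122.25353156112016
```

Request:
move_arm([
  [[0, 0, 0, 1.3, 0, 0, 0], [0, 0, 0, 1.3, 0, 0, 0], [0, 0, 0, 0.3, 0, 0, 0], [0, 0, 0, 0, 0, 0, 0]],
])

```text
time_s: 47.58
ee_pos: [635.0, -116.4, 140.1]
ee_rot: [-179.9, -0.1, 163.9]
force: [-0.4, 0.2, 1.8]
gripper_width: 15.3
```

```bash
python3 - <<'E'
from arc import *
st(); p,r=pose(); print('tcp caddy',(p[:2]-O)@EX,(p[:2]-O)@EY)
E
```

```text
t 47.58 q [-11.4  27.5  86.   -0.1  66.6 -85.2] p [ 635.  -116.4  140.1] r [-1.799e+02 -1.000e-01  1.639e+02] F [-0.4  0.2  1.8] g 15.3
tcp caddy -71.11324025544263 121.98510019579516
```

The flange has made contact at the expected height, about 1.8 N upward. I'll release and withdraw.

Request:
move_arm([
  [[0.35, 0, 0, 0, 0, 0, 0], [0.35, 0, 0, 0, 0, 0, 0], [0.35, 0, 0, 0, 0, 0, 0], [0.35, 0, 0, -2.0, 0, 0, 0], [0.35, 0, 0, -4.0, 0, 0, 0], [0.35, 0, 0, -4.0, 0, 0, 0], [0.35, 4.0, 0, -2.0, 0, 0, 0], [0.35, 5.0, 0, -2.0, 0, 0, 0], [0.35, 5.0, 0, 0, 0, 0, 0], [0.35, 0, 0, 0, 0, 0, 0]],
])

```text
time_s: 48.82
ee_pos: [498.0, -76.4, 284.3]
ee_rot: [-180.0, 0.1, 163.9]
force: [0.5, -0.4, -0.2]
gripper_width: 31.8
```

```bash
python3 - <<'E'
from arc import *
st(); f=grab('top','tz.png'); s=grab('scene','sz.png'); wells([f,s])
for n,g in(('top',f),('scene',s)):
    W=cloud(g); xx=(W[...,:2]-O)@EX; yy=(W[...,:2]-O)@EY; zz=W[...,2]
    m=(abs(xx+76)<25)&(abs(yy-122)<25)&(zz>128)&(zz<190); print(n,'pin',m.sum(),np.percentile(xx[m],[4,50,96]).round(1),np.percentile(yy[m],[4,50,96]).round(1),'ztop',np.percentile(zz[m],98).round(1))
    m=(abs(xx+52)<14)&(yy>-100)&(yy<95)&(abs(zz-119)<8); print('gate',np.polyfit(yy[m],xx[m],1))
    k=(zz>30)&(zz<60)&(np.hypot(W[...,0]-355,W[...,1]-465)<60); print('tape',k.sum(),np.median(W[k],0) if k.any() else 0)
a=cv2.imread('pics/tz.png')[140:250,375:515]; b=cv2.imread('pics/sz.png')[175:315,355:525]
a=cv2.resize(a,(400,314),interpolation=2); b=cv2.resize(b,(400,329),interpolation=2)[:314]; cv2.imwrite('pics/fin.png',np.hstack([a,b]))
E
```

```text
t 48.83 q [-10.    9.6  91.3  -0.1  79.  -83.9] p [498.  -76.4 284.3] r [-1.800e+02  1.000e-01  1.639e+02] F [ 0.5 -0.4 -0.2] g 31.8
well 4 10 z99 176.8 top xy [ 644.8 -329.2  172.1]
well 1 99 z99 174.6 top xy [ 683.2 -183.2  170.4]
well 2 108 z99 175.1 top xy [ 669.8 -230.3  170.3]
well 3 111 z99 175.0 top xy [ 657.2 -280.9  169. ]
well 4 122 z99 174.5 top xy [ 641.4 -327.4  170.1]Traceback (most recent call last):
  File "<stdin>", line 5, in <module>
    return _quantile_unchecked(
        a, q, axis, out, overwrite_input, method, keepdims, weights)
    return _ureduce(a,
                    func=_quantile_ureduce_func,
    ...<5 lines>...
                    overwrite_input=overwrite_input,
                    method=method)
    r = func(a, **kwargs)
    result = _quantile(arr,
                       quantiles=q,
    ...<2 lines>...
                       out=out,
                       weights=wgt)
    slices_having_nans = np.isnan(arr[-1, ...])
                                  ~~~^^^^^^^^^
IndexError: index -1 is out of bounds for axis 0 with size 0
```

Request:
move_arm([
  [[0.35, 0, 5.0, 0, 0, 0, 0], [0.35, 0, 5.5, 0, 0, 0, 0], [0.35, 0, 5.5, 0, 0, 0, 0], [0.35, 0, 5.5, 0, 0, 0, 0], [0.35, 0, 5.5, 0, 0, 0, 0], [0.35, 0, 5.0, 0, 0, 0, 0], [0.35, 0, 0, 0, 0, 0, 0], [0.35, 0, 0, 0, 0, 0, 0]],
])

```text
time_s: 49.92
ee_pos: [605.8, 239.3, 277.9]
ee_rot: [-179.8, 0.4, 163.6]
force: [-0.1, -0.7, -0.6]
gripper_width: 32.1
```

```bash
python3 - <<'E'
from arc import *
st(); f=grab('top','tz.png'); s=grab('scene','sz.png'); wells([f,s])
a=cv2.imread('pics/tz.png')[140:250,375:515]; b=cv2.imread('pics/sz.png')[175:315,355:525]
a=cv2.resize(a,(400,314),interpolation=2); b=cv2.resize(b,(400,329),interpolation=2)[:314]; cv2.imwrite('pics/fin.png',np.hstack([a,b]))
for n,g in(('top',f),('scene',s)):
    W=cloud(g); xx=(W[...,:2]-O)@EX; yy=(W[...,:2]-O)@EY; zz=W[...,2]
    m=(abs(xx+76)<25)&(abs(yy-122)<25)&(zz>128)&(zz<190)
    if m.sum()>3: print(n,'pin',m.sum(),np.percentile(xx[m],[4,50,96]).round(1),np.percentile(yy[m],[4,50,96]).round(1),'ztop',np.percentile(zz[m],98).round(1))
    m=(abs(xx+52)<14)&(yy>-100)&(yy<95)&(abs(zz-119)<8)
    if m.sum()>9: print('gate',np.polyfit(yy[m],xx[m],1))
E
```

```text
t 49.92 q [ 20.7  23.7  72.3  -0.4  83.8 -52.9] p [605.8 239.3 277.9] r [-179.8    0.4  163.6] F [-0.1 -0.7 -0.6] g 32.1
well 1 79 z99 176.8 top xy [ 687.1 -179.9  171.9]
well 2 81 z99 177.0 top xy [ 673.3 -225.1  172.5]
well 3 87 z99 176.9 top xy [ 661.1 -275.1  173.1]
well 4 87 z99 175.9 top xy [ 644.8 -322.4  171.3]
well 1 104 z99 174.3 top xy [ 684.6 -183.6  169.2]
well 2 106 z99 175.8 top xy [ 670.5 -229.7  169.4]
well 3 113 z99 173.9 top xy [ 657.5 -280.3  169.5]
well 4 122 z99 174.1 top xy [ 641.4 -328.   168.4]
top pin 74 [-82.7 -78.8 -52.3] [114.1 122.3 131.2] ztop 167.1
gate [-3.25200643e-03 -5.27721309e+01]
scene pin 86 [-84.6 -79.9 -61.2] [110.3 116.1 125.1] ztop 166.0
gate [-3.44809663e-03 -5.45454961e+01]
```

View pics/fin.png

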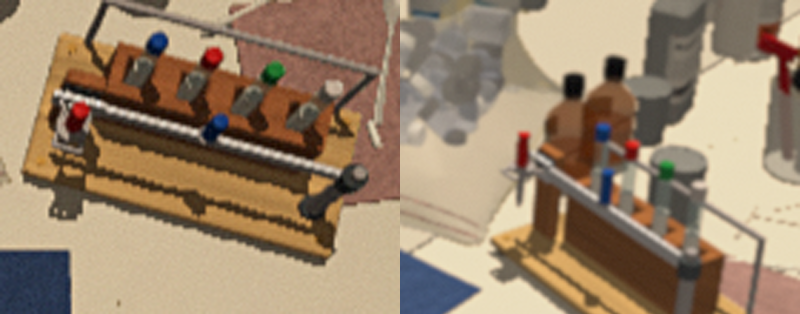

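In the final picture the pin stands upright in the staple loop, at (75,118) left and (523,155) right. The gate is shut and all four tubes stand behind it. The pin top reads about 166 mm against 164.5 expected. Now I hand in.

```bash
python3 -c "
from workcell import job
print(job.job_done())"
```

```text
the job is handed in; nothing more can be done
None
```

The caddy is packed and locked, and the job was handed in at about 50 s of the 210 s allowed.

- **Tubes:** there were four on the mat. Blue, red, green and white now stand stopper up in wells 1 to 4. The tops read 174–177 mm against 174 expected, so they are at the bottom. Green was let go about 10 mm above the bottom to keep the gripper body clear of the hinge knob, and it dropped in.
- **Gate:** I swung it shut and pressed it against its stop with about 5 N. The last measurement puts the bar 0.2° off the row line, within measurement noise, and its slotted end sits over the staple.
- **Pin:** it went down through the loop until the flange met the wire, with about 1.8 N upward at the wrist. Its top reads 166–167 mm against 164.5 expected, within the camera error.
- **Tape roll:** the arm did not go to it. I did not re-measure its position at the end.

The cameras differed by a few millimetres sideways. The scene camera put the pin about 6 mm further to one side than the top camera did, most likely because it sees only the near surface. All readings still agree that the pin is in the loop. No tube was seen to move on its own, and the arm was clear of everything at hand-in.

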